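# Build up the sample chamber and lock its depth on the gauge

## Task

Build up the sample chamber on the fixed base: stack every spacer plate on the bench over the base's centre stud and pin, all flat and fully home, and then the cover plate on top, so that the windows line up. Then stand the depth gauge flat along the cover with its raised probe over the window, lower the probe until it touches the base at the bottom, and only then press the lock lever fully down; leave the gauge standing there with the probe still touching bottom, and do not disturb the bottle, tube rack and jar.

Things in the scene. Friction and masses are not known exactly. Their poses are not given: they have to be found in the camera images.
- base: Dark steel base plate fixed to the bench, 150 x 56 x 15 mm. Origin: centre of its underside; x along its length, z up. Its top (z = 15 mm) carries the centre stud (18 mm, 14 mm high) at x = 0 and the anti-rotation pin (10 mm, 11 mm high) at x = -52 mm; the chamber's bottom is the bare top at x = +50 mm.
- base_pin (a point): Foot of the base's pin, on the base's top.
- base_floor (a point): The spot on the base's top (bright disc) that is the bottom of the chamber, under the windows of the stacked plates.
- spacer0: White plastic plate, 150 x 56 x 20 mm, flat; may be absent. Origin: centre of underside; x along it. On top a steel centre stud (18 mm wide, 14 high, x = 0) and pin (10 mm wide, 11 high, x = -52 mm), tapered; below, blind square sockets for such a pair (20 and 12 mm wide, 15 deep: 1 mm play all round), so plates stack. 28 mm square window through it at x = +50 mm. 0.16 kg. Grip across its width at the middle.
- spacer0_pinhole (a point): Mouth of the pin socket in spacer0's underside.
- spacer1: Spacer plate, same as spacer0 (may be absent).
- spacer1_pinhole (a point): Mouth of the pin socket in spacer1's underside.
- spacer2: Spacer plate, same as spacer0 (may be absent).
- spacer2_pinhole (a point): Mouth of the pin socket in spacer2's underside.
- spacer3: Spacer plate, same as spacer0 (may be absent).
- spacer3_pinhole (a point): Mouth of the pin socket in spacer3's underside.
- cover: Aluminium cover plate, 150 x 56 x 26 mm, flat top without studs, with the same two sockets below and the same window as the spacers; origin and axes likewise. 280 g. Grip across its 56 mm width.
- cover_pinhole (a point): Mouth of the pin socket in the cover's underside.
- cover_window (a point): Centre of the cover's window, in the plane of its top.
- gauge: Loose depth gauge, upright, 0.48 kg. Origin: rod axis at the foot's underside; z up, x along the foot towards the lock lever. Foot 40 x 14 mm, x = -18 to +132 mm; clamp block round the rod to z = 30 mm; black grip block at x = 68 mm (24 along x, 26 wide, z = 14 to 60 mm). Stands lengthwise on the cover, rod over window, lever over the pin end (its x opposite to the cover's x).
- gauge_grip (a point): In the middle of the grip block, at z = 44 mm of the gauge.
- rod (a joint): Slide of the probe rod in m: 0 = raised (tip 2 mm above the foot's underside), grows downward to 0.118. A stiff slide: needs about 4 N and stays where it is left. Starts raised.
- probe_tip (a point): Lower end of the 8 mm probe rod.
- rod_knob (a point): Centre of the black round knob (22 mm diameter, 22 mm high) on top of the rod, by which the rod is pushed down.
- lock (a joint): Lock lever in rad: near 0 = raised 35 degrees (open), 0.6 = pressed down level with the foot (locked, end stop). Pressed down at its tip with about 2 to 3 N; stays where it is left.
- lock_tip (a point): Upper face of the lever near its free end, the place to press. The lever is 36 mm long, 16 mm wide, hinged at gauge x = 100 mm, z = 21 mm.
- washbottle: Bystander: white bottle with a red cap, 68 mm wide, 150 mm tall; origin at its bottom.
- tuberack: Bystander: green tube rack, 80 x 200 x 55 mm, with capped tubes to 92 mm; origin at its bottom.
- jar: Bystander: amber jar, 64 mm wide, 80 mm tall; origin at its bottom.
Mind the look-alikes: they are no part of the job. Leave any blue or red look-alike of the spacer0 alone. Leave any blue look-alike of the spacer2 alone.

How it is judged:
On the way, in this order (a step that is already met when the one before it is completed fails the run):
1. every spacer plate present is seated on the base's stack, over stud and pin (horizontal distance between each of spacer0, spacer1, spacer2, spacer3 and base below 0.004 m and horizontal distance between each of spacer0_pinhole, spacer1_pinhole, spacer2_pinhole, spacer3_pinhole and base_pin below 0.005 m and angle between each of spacer0, spacer1, spacer2, spacer3's own z axis and vertical below 0.03 rad and (z of spacer0 in the frame of base between 0.012 and 0.018 m or z of spacer0 in the frame of base between 0.032 and 0.038 m or z of spacer0 in the frame of base between 0.052 and 0.058 m or z of spacer0 in the frame of base between 0.072 and 0.078 m) and (z of spacer1 in the frame of base between 0.012 and 0.018 m or z of spacer1 in the frame of base between 0.032 and 0.038 m or z of spacer1 in the frame of base between 0.052 and 0.058 m or z of spacer1 in the frame of base between 0.072 and 0.078 m) and (z of spacer2 in the frame of base between 0.012 and 0.018 m or z of spacer2 in the frame of base between 0.032 and 0.038 m or z of spacer2 in the frame of base between 0.052 and 0.058 m or z of spacer2 in the frame of base between 0.072 and 0.078 m) and (z of spacer3 in the frame of base between 0.012 and 0.018 m or z of spacer3 in the frame of base between 0.032 and 0.038 m or z of spacer3 in the frame of base between 0.052 and 0.058 m or z of spacer3 in the frame of base between 0.072 and 0.078 m)), for 0.2 s.
2. the cover is seated on top of the spacers (all of step 1 and horizontal distance between cover and base below 0.004 m and horizontal distance between cover_pinhole and base_pin below 0.005 m and angle between cover's own z axis and vertical below 0.03 rad and (z of cover in the frame of base between 0.052 and 0.058 m or z of cover in the frame of base between 0.072 and 0.078 m or z of cover in the frame of base between 0.092 and 0.098 m)), for 0.2 s.
3. the gauge stands flat on the cover, its probe, still off the bottom, over the window, lock open (horizontal distance between probe_tip and base_floor below 0.012 m and angle between gauge's own z axis and vertical below 0.03 rad and z of gauge in the frame of cover between 0.023 and 0.029 m and z of probe_tip in the frame of base above 0.035 m and value of joint lock below 0.3 rad), for 0.2 s.
4. the probe touches the bottom while the lock is still open (horizontal distance between probe_tip and base_floor below 0.012 m and angle between gauge's own z axis and vertical below 0.03 rad and z of gauge in the frame of cover between 0.023 and 0.029 m and z of probe_tip in the frame of base between 0.013 and 0.017 m and value of joint lock below 0.3 rad and contact force between gauge and base above 0.3 N), for 0.1 s.
5. the lock lever is pressed down with the probe on the bottom (horizontal distance between probe_tip and base_floor below 0.012 m and angle between gauge's own z axis and vertical below 0.03 rad and z of gauge in the frame of cover between 0.023 and 0.029 m and z of probe_tip in the frame of base between 0.013 and 0.017 m and value of joint lock above 0.5 rad), for 0.2 s.
At the end, for the whole second after the job is handed in: Spacers and cover stacked on the base, cover on top: centres within 4 mm, pin sockets 5 mm, height 3 mm, level 0.03 rad; gauge flat on the cover (3 mm, 0.03 rad), probe tip within 2 mm of the base's top and 12 mm of its bottom spot, lock above 0.5 rad, at rest (all of step 2 and all of step 5 and linear speed of each of cover, gauge below 0.02 m/s); the robot touches nothing.
It fails at once if the washbottle was pushed more than 3 cm aside or knocked over (distance of washbottle from where it was at the start of the episode above 0.03 m or angle between washbottle's own z axis and vertical above 0.5 rad).
It fails at once if the tuberack was pushed more than 3 cm aside or knocked over (distance of tuberack from where it was at the start of the episode above 0.03 m or angle between tuberack's own z axis and vertical above 0.5 rad).
It fails at once if the jar was pushed more than 3 cm aside or knocked over (distance of jar from where it was at the start of the episode above 0.03 m or angle between jar's own z axis and vertical above 0.5 rad).
Of spacer0, spacer1, spacer2, spacer3 only 2 to 4 are there at a start; the rules pass over those that are not, and their reading is None.
At some moment in a run one of spacer0, spacer1, spacer2, spacer3, cover may be knocked a few centimetres aside while the robot is not near it.
It also fails if it takes over 210 s, if anything falls off the work surface, if the arm or the gripper's body presses on something with over 40 N, if the wrist force passes 120 N, or if a joint passes its speed limit or range.

## Robot

A 7-joint arm with a two-finger parallel gripper is mounted at the origin on the work surface. World frame = base frame: x ahead of the robot, y to its left, z up, the work surface at z = 0. Lengths are in m, angles in rad, forces in N, time in s.
With the tool pointing down it reaches from about 0.425 to 0.925 m from the base axis. Payload 6.8 kg.
Tool frame: the origin (TCP) lies midway between the tips of the shut fingers; the grasp point (between the pads) lies 19 mm behind it; z points along the fingers, y is the direction in which the jaws open and shut (so a half turn about z gives the same grasp; the last joint's range is limited). The gripper opens to 88 mm and grips with 3 to 60 N. Pads are 20 mm wide; open, the fingers measure 115 mm over their backs; the gripper's body (75 mm by 178 mm) begins 61 mm behind the grasp point.
Start: joints at [1.165, 0.477, 0.022, 1.555, -0.011, 1.109, -0.083], TCP at [0.198, -0.645, 0.223] pointing down, gripper open.
Joint ranges: [-2.96, 2.96], [-0.34, 2.1], [-1.41, 1.46], [0.24, 2.44], [-1.37, 4.51], [0.17, 1.92], [-2.96, 2.96]. Speed limits (rad/s): [2.39, 2.39, 3.14, 3.14, 3.14, 3.14, 3.14].

## Interface

Orientations are given as a 3x3 rotation matrix whose columns are the frame's x, y, z axes.
In Python, from plant import r gives the robot as it stands. The module is installed in compiled form; this text tells all that it offers.
- The arm moves only by the shell command python3 -m jog 'ROWS' [OPENING]. ROWS is a JSON object of lists of equal length, an entry for each row: "xyz": the shift along the tool's x, y, z in m, a list of three; "twist": the turn, a rotation vector about the tool's x, y, z in rad, a list of three. In form: {"xyz": [[x, y, z], ...], "twist": [[ax, ay, az], ...]}. A call has 1 to 12 rows; each row is the pose to reach, as a shift and turn from the pose measured when the call began, along the tool's axes at that moment; what a row does not reach only later rows make up. A row lasts 1/8 s, in which the tool goes at most 62.5 mm and 10.7 degrees, less where a joint would pass 70% of its speed; a pose out of reach is approached as far as the arm can. A call with a gripper value outside its range is refused whole. OPENING is the finger opening in m, from 0 to 0.0878, set as the call begins (- or left out, the last holds). The fingers move at their own pace and stop on an object; the grip force is fixed at half the most. Time passes only in rows, so rows that repeat a pose let the fingers close. It gives the time, the measured TCP pose, the force and the opening at its end, in the units of the state.
- r.get_state(): the state, without advancing time (a new reading comes with each control period).
- r.capture(name): name is "scene" or "top" or "wrist"; returns a dict with "pixels" (420x560x3 uint8, red, green, blue), "depth" (420x560 float32, m along the optical axis (not along the pixel's ray), 0 where there is no reading), "intrinsics" (3x3 intrinsics, pixels), "xyz" and "rotation" of the camera in the world; the wrist camera has in their place "hand_eye" (4x4, takes a point from camera to tool coordinates, whose origin is the TCP and whose axes are the flange's). Camera axes: x right, y down, z forward; pixel columns grow to the right and rows downward; lengths in m; the calibration is good to about 2 mm. A picture is of the moment at which its call begins: read the wrist's pose just before it.
- r.job_done(): hands the job in, once; it reports no verdict.
The state is a dict: "time": time; "joint_positions": joint angles; "joint_vel": joint speeds; "effort": joint torques, N m; "position": TCP position; "tcp_rot": TCP orientation; "ft_force": force on the tool from outside, world axes, zero at the start; "ft_torque": the same for the moment, N m; "width": finger opening in m.
Only numpy, scipy, OpenCV 4.12 (cv2) and the standard library are available. Lean on these libraries where they do the work, as an engineer would, in place of code of your own. Each camera call takes 0.05 s, during which the arm holds its last target.

## Working session

There is one attempt and no reset: what is moved stays moved. The work goes in short steps, Python scripts to look and compute and a shell command to move; the robot and the scene stay as the last step left them, time stands still between calls to the robot, and variables do not carry over. Pictures are saved under pics/ and viewed, and the job is handed in when it is done.

```bash
mkdir -p pics; ls
cat > h.py <<'E'
import numpy as np, cv2
from plant import r
def cap(n, save=None):
    s=r.get_state(); c=r.capture(n)
    K=np.array(c["intrinsics"])
    if n=="wrist":
        T=np.eye(4);T[:3,:3]=np.array(s["tcp_rot"]);T[:3,3]=s["position"]
        M=T@np.array(c["hand_eye"]);R=M[:3,:3];t=M[:3,3]
    else: R=np.array(c["rotation"]);t=np.array(c["xyz"])
    im=np.array(c["pixels"]); 
    if save: cv2.imwrite("pics/"+save,im[:,:,::-1])
    d=np.array(c["depth"])
    v,u=np.mgrid[:d.shape[0],:d.shape[1]]
    P=np.stack([(u-K[0,2])/K[0,0]*d,(v-K[1,2])/K[1,1]*d,d],-1)@R.T+t
    P[d==0]=np.nan
    return im,d,P,K,R,t
E
python3 - <<'E'
from h import *
for n in ["scene","top","wrist"]:
    im,d,P,K,R,t=cap(n,n+"0.png"); print(n,K.round(1).tolist(),t.round(3),R.round(2).tolist())
    np.savez("pics/"+n+"0.npz",im=im,d=d,P=P,K=K,R=R,t=t)
s=r.get_state();print(s["time"],np.round(s["position"],4),np.round(s["tcp_rot"],3).tolist(),s["width"],s["ft_force"])
E
```

```text
pics
scene [[415.9, 0.0, 269.1], [0.0, 415.9, 212.1], [0.0, 0.0, 1.0]] [0.903 0.434 0.936] [[-0.73, 0.55, -0.41], [0.68, 0.59, -0.42], [0.01, -0.59, -0.81]]
top [[440.8, 0.0, 278.6], [0.0, 440.8, 208.7], [0.0, 0.0, 1.0]] [ 0.228 -0.017  1.314] [[-0.05, -0.98, 0.21], [-1.0, 0.05, -0.01], [0.0, -0.21, -0.98]]
wrist [[319.6, 0.0, 276.4], [0.0, 319.6, 206.0], [0.0, 0.0, 1.0]] [ 0.262 -0.626  0.383] [[0.29, -0.93, -0.23], [-0.96, -0.29, -0.07], [-0.0, 0.24, -0.97]]
0.15 [ 0.1979 -0.6449  0.2219] [[0.956, 0.293, -0.001], [0.293, -0.956, 0.001], [-0.0, -0.001, -1.0]] 0.08789758984958025 [0.50302599 0.11859134 0.34211835]
```

View pics/scene0.png

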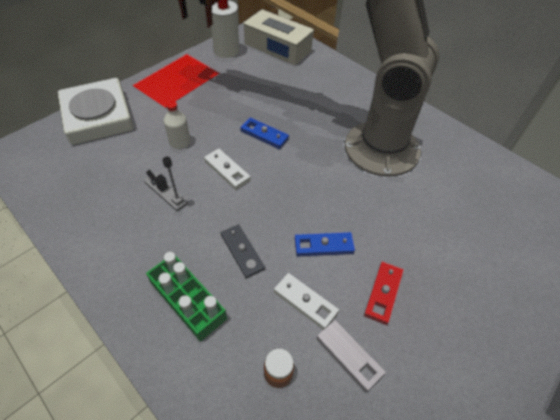

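View pics/top0.png

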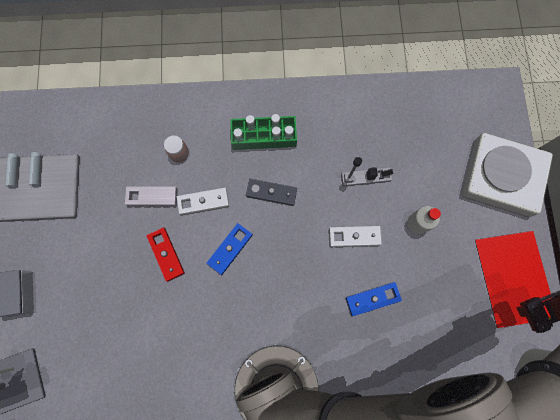

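View pics/wrist0.png

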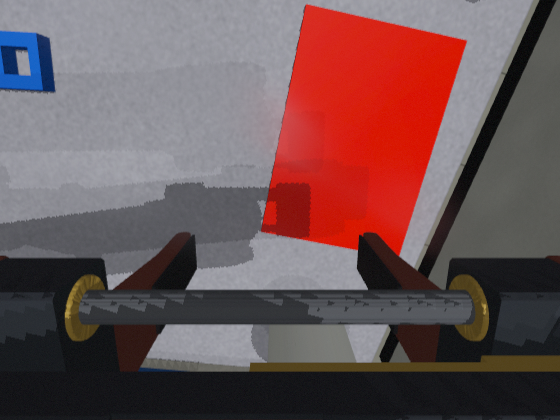

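Top view: white spacers with studs at (203,201) and (355,237), the pinkish plain-topped cover at (150,196), the dark base at (272,191) and the gauge at (367,175). The blue (230,249), (373,299) and red (165,254) plates are look-alikes. Next I measure the poses.

```bash
cat >> h.py <<'E'
def rays(uv,K,R,t,z):
    uv=np.atleast_2d(np.array(uv,float))
    D=np.c_[(uv[:,0]-K[0,2])/K[0,0],(uv[:,1]-K[1,2])/K[1,1],np.ones(len(uv))]@R.T
    return t+D*((z-t[2])/D[:,2])[:,None]
E
python3 - <<'E'
from h import *
f=np.load("pics/top0.npz");im,d,P,K,R,t=[f[k] for k in ["im","d","P","K","R","t"]]
hsv=cv2.cvtColor(im,cv2.COLOR_RGB2HSV)
cv2.imwrite("pics/topcrop.png",cv2.resize(im[90:290,110:450,::-1],None,fx=2.3,fy=2.3,interpolation=cv2.INTER_CUBIC))
def plate(box,mask,z,nm):
    x0,y0,x1,y1=box
    m=np.zeros(im.shape[:2],np.uint8);m[y0:y1,x0:x1]=mask[y0:y1,x0:x1]
    cs,_=cv2.findContours(m,cv2.RETR_CCOMP,cv2.CHAIN_APPROX_NONE)
    c=max(cs,key=cv2.contourArea)
    w=rays(c[:,0,:],K,R,t,z)[:,:2]
    (cx,cy),(a,b),ang=cv2.minAreaRect((w*1000).astype(np.float32))
    mm=m>0
    print(nm,"ctr",round(cx),round(cy),"size",round(a),round(b),"ang",round(ang,1),"zmed",np.nanmedian(P[mm][:,2]).round(4))
    for c in cs:
        if 10<cv2.contourArea(c)<400:
            M=cv2.moments(c);p=[M['m10']/M['m00'],M['m01']/M['m00']]
            print("   blob",np.round(p,1),cv2.contourArea(c),rays(p,K,R,t,z)[0].round(4))
for u,v in [(203,210),(355,245),(150,190),(272,184),(367,182),(203,201),(355,237)]: print(u,v,im[v,u],P[v,u].round(3))
br=(im.min(2)>165).astype(np.uint8)
plate((174,180,232,222),br,.020,"spA")
plate((322,220,390,252),br,.020,"spB")
plate((118,180,177,212),br,.026,"cover")
dk=((im.max(2)<95)).astype(np.uint8)
plate((240,172,304,212),dk,.015,"base")
E
```

```text
203 210 [92 95 92] [0.522 0.196 0.008]
355 245 [129 129 130] [ 0.391 -0.254  0.016]
150 190 [183 175 187] [0.591 0.354 0.017]
272 184 [77 77 88] [ 0.591 -0.017  0.015]
367 182 [111 111 119] [ 0.583 -0.308  0.014]
203 201 [ 97  95 103] [0.545 0.192 0.03 ]
355 237 [88 88 92] [ 0.412 -0.253  0.033]
spA ctr 550 196 size 55 148 ang 7.5 zmed 0.0182
   blob [185.6 202.9] 107.0 [0.544  0.2458 0.02  ]
   blob [201.9 199.9] 46.5 [0.551  0.1966 0.02  ]
   blob [218.8 196.7] 17.5 [0.5582 0.1454 0.02  ]
spB ctr 419 -256 size 150 55 ang 88.7 zmed 0.0184
   blob [372.8 234.7] 21.5 [ 0.4185 -0.3085  0.02  ]
   blob [355.4 235.4] 51.5 [ 0.4189 -0.2567  0.02  ]
   blob [338.5 236. ] 108.0 [ 0.4199 -0.2063  0.02  ]
cover ctr 573 352 size 148 50 ang 87.0 zmed 0.0242
   blob [133.3 195. ] 109.0 [0.5751 0.4015 0.026 ]
base ctr 566 -13 size 151 61 ang 74.9 zmed 0.0129
   blob [288.  193.3] 11.0 [ 0.5591 -0.0644  0.015 ]
   blob [271. 190.] 28.0 [ 0.5723 -0.0132  0.015 ]
   blob [255. 188.] 75.5 [0.5809 0.0351 0.015 ]
```

View pics/topcrop.png

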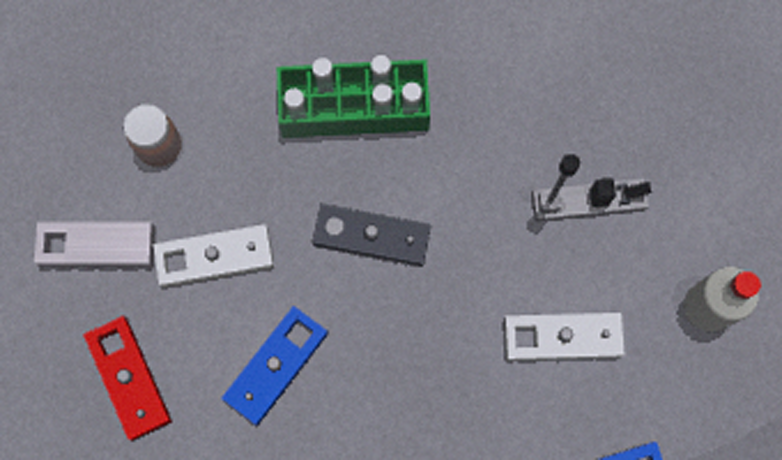

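```bash
cat >> h.py <<'E'
def go(x,y,z,yaw):
    "shift/turn in tool axes to TCP target, tool down, tool x at yaw deg"
    s=r.get_state();R=np.array(s["tcp_rot"]);a=np.radians(yaw)
    G=np.array([[np.cos(a),np.sin(a),0],[np.sin(a),-np.cos(a),0],[0,0,-1.]])
    tw=cv2.Rodrigues(R.T@G)[0].ravel();sh=R.T@(np.array([x,y,z])-s["position"])
    print("t",round(s["time"],2),"pos",np.round(s["position"],4),"w",round(s["width"],4),"F",np.round(s["ft_force"],1),"->",sh.round(4),"tw",tw.round(4))
E
python3 - <<'E'
from h import *
go(.419,-.2567,.2,89.2)
f=np.load("pics/scene0.npz");im,d,P=f["im"],f["d"],f["P"]
print("knob",P[155:168,160:174].reshape(-1,3)[np.nanargmax(P[155:168,160:174,2])])
cv2.imwrite("pics/gcrop.png",cv2.resize(im[140:220,130:210,::-1],None,fx=7,fy=7,interpolation=cv2.INTER_CUBIC))
f=np.load("pics/top0.npz");P=f["P"]
for u,v in [(357,160),(371,173),(388,171),(175,146),(435,214),(264,128)]: print(u,v,P[v,u].round(3))
E
```

```text
t 0.15 pos [ 0.1979 -0.6449  0.2219] w 0.0879 F [0.5 0.1 0.3] -> [ 0.3253 -0.3062  0.0223] tw [-1.200e-03 -7.000e-04 -1.259e+00]
knob [ 0.60280394 -0.24949665  0.18658867]
357 160 [ 0.598 -0.248  0.186]
371 173 [ 0.598 -0.313  0.058]
388 171 [ 0.609 -0.371  0.032]
175 146 [0.704 0.264 0.079]
435 214 [ 0.447 -0.453  0.148]
264 128 [ 0.778 -0.001  0.007]
```

View pics/gcrop.png

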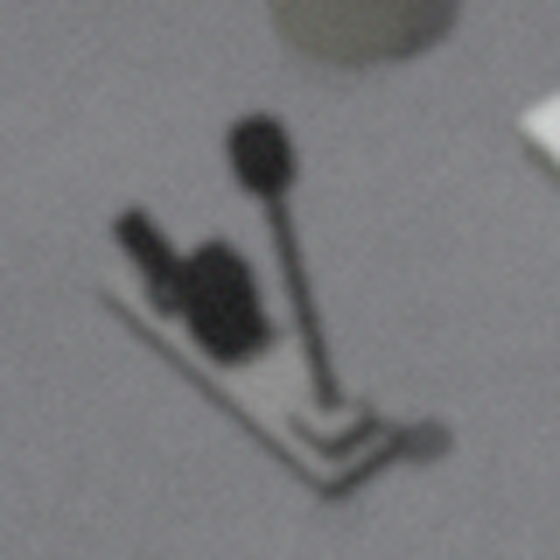

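The gauge's knob top is about 0.187 m high at (0.60,-0.248), with the lever toward -y. I start with spacer B at (355,237).

```bash
python3 -m jog '{"xyz":[[0.325,-0.306,0.0],[0.325,-0.306,0.0],[0.325,-0.306,0.0],[0.325,-0.306,0.0],[0.325,-0.306,0.02],[0.325,-0.306,0.02],[0.325,-0.306,0.02],[0.325,-0.306,0.02],[0.325,-0.306,0.02],[0.325,-0.306,0.02]],"twist":[[0,0,-0.18],[0,0,-0.36],[0,0,-0.54],[0,0,-0.72],[0,0,-0.9],[0,0,-1.08],[0,0,-1.259],[0,0,-1.259],[0,0,-1.259],[0,0,-1.259]]}' 0.0878
python3 - <<'E'
from h import *
im,d,P,K,R,t=cap("wrist","w1.png"); np.savez("pics/w1.npz",im=im,d=d,P=P,K=K,R=R,t=t)
go(.419,-.2567,.2,89.2); print(r.get_state()["joint_positions"])
E
```

```text
time: 1.4
position: [0.4179, -0.2587, 0.2023]
tcp_rot: [[0.017, 1.0, -0.001], [1.0, -0.017, 0.001], [0.001, -0.001, -1.0]]
ft_force: [-0.2, -0.1, -0.1]
width: 0.0878
t 1.45 pos [ 0.4179 -0.2587  0.2023] w 0.088 F [-1.1  0.4 -0.4] -> [0.002  0.001  0.0023] tw [-0.0008 -0.0008 -0.0037]
[ 0.78692244  0.22794094 -0.41085358  1.98298031  0.11042188  0.95300663
  0.3037275 ]
```

View pics/w1.png

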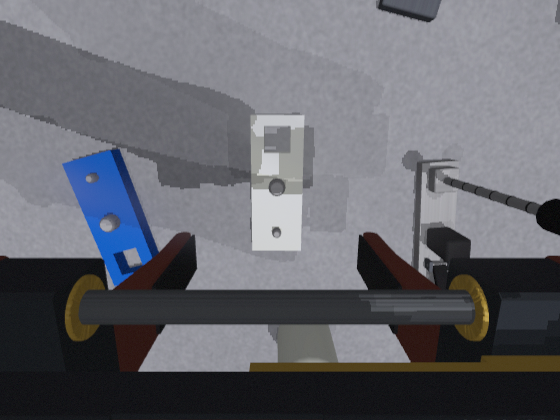

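Wrist view: spacer with stud (277,187), pin (277,232), window (277,138); gauge to the right. I'll measure it here.

```bash
cat >> h.py <<'E'
def rect(P,mask,zlo,zhi,lab=""):
    "min-area rect (mm) of depth points between heights within mask"
    m=mask&(P[...,2]>zlo)&(P[...,2]<zhi)
    n,l,st,_=cv2.connectedComponentsWithStats(m.astype(np.uint8))
    out=[]
    for i in range(1,n):
        if st[i,4]>150:
            q=P[l==i]; (cx,cy),(a,b),an=cv2.minAreaRect((q[:,:2]*1000).astype(np.float32))
            print(lab,"px",st[i,:4],"ctr",round(cx,1),round(cy,1),"size",round(a,1),round(b,1),"ang",round(an,1),"z",np.median(q[:,2]).round(4))
E
python3 - <<'E'
from h import *
f=np.load("pics/w1.npz");im,d,P,K,R,t=[f[k] for k in ["im","d","P","K","R","t"]]
m=np.zeros(d.shape,bool);m[100:256,225:330]=1
rect(P,m,.012,.045,"spB")
print(rays([[277,187],[277,232]],K,R,t,.034).round(4), rays([[277,138]],K,R,t,.02).round(4))
print(P[185:190,275:280,2].round(3))
w=rays([[251,114],[305,114],[301,250],[251,250]],K,R,t,.02);print(w.round(4))
E
```

```text
spB px [250 114  54 136] ctr 418.2 -256.1 size 150.0 56.1 ang 88.7 z 0.0186
[[ 0.4187 -0.255   0.034 ]
 [ 0.418  -0.3045  0.034 ]] [[ 0.4195 -0.2053  0.02  ]]
[[0.033 0.032 0.031 0.032 0.033]
 [0.033 0.033 0.033 0.032 0.034]
 [0.032 0.033 0.033 0.033 0.031]
 [0.032 0.031 0.033 0.032 0.031]
 [0.033 0.032 0.033 0.032 0.033]]
[[ 0.3931 -0.1806  0.02  ]
 [ 0.4488 -0.1815  0.02  ]
 [ 0.4451 -0.3314  0.02  ]
 [ 0.3878 -0.3305  0.02  ]]
```

```bash
python3 -m jog '{"xyz":[[0.003,0.001,0.06],[0.003,0.001,0.12],[0.003,0.001,0.17],[0.003,0.001,0.195],[0.003,0.001,0.195]],"twist":[[0,0,0],[0,0,0],[0,0,0],[0,0,0],[0,0,0]]}' 0.0878 && python3 -m jog '{"xyz":[[0,0,0],[0,0,0],[0,0,0],[0,0,0],[0,0,0],[0,0,0]],"twist":[[0,0,0],[0,0,0],[0,0,0],[0,0,0],[0,0,0],[0,0,0]]}' 0.04
```

```text
time: 2.08
position: [0.4169, -0.2561, 0.0057]
tcp_rot: [[0.02, 1.0, -0.005], [1.0, -0.02, 0.002], [0.002, -0.005, -1.0]]
ft_force: [-0.2, 0.3, 0.9]
width: 0.0874
time: 2.82
position: [0.4174, -0.2565, 0.0065]
tcp_rot: [[0.02, 1.0, -0.004], [1.0, -0.02, 0.001], [0.001, -0.004, -1.0]]
ft_force: [-1.8, -0.2, 6.6]
width: 0.0555
```

```bash
python3 -m jog '{"xyz":[[0,0,-0.05],[0,0,-0.11],[0.04,0,-0.17],[0.1,0,-0.2],[0.16,0,-0.2],[0.22,0.01,-0.2],[0.236,0.01,-0.2],[0.236,0.01,-0.2],[0.236,0.01,-0.2]],"twist":[[0,0,0],[0,0,0],[0,0,0.05],[0,0,0.1],[0,0,0.15],[0,0,0.197],[0,0,0.197],[0,0,0.197],[0,0,0.197]]}' 0.04
python3 - <<'E'
from h import *
im,d,P,K,R,t=cap("wrist","w2.png"); np.savez("pics/w2.npz",im=im,d=d,P=P,K=K,R=R,t=t)
go(.566,-.013,.2,77.6)
E
```

```text
time: 3.95
position: [0.4324, -0.0222, 0.2065]
tcp_rot: [[0.216, 0.976, -0.004], [0.976, -0.216, 0.001], [-0.0, -0.004, -1.0]]
ft_force: [0.5, -0.4, -1.2]
width: 0.056
t 4.0 pos [ 0.4325 -0.0225  0.2065] w 0.0557 F [-1.6  0.  -1.6] -> [0.0383 0.1283 0.0059] tw [-0.0045  0.0001 -0.0027]
```

View pics/w2.png

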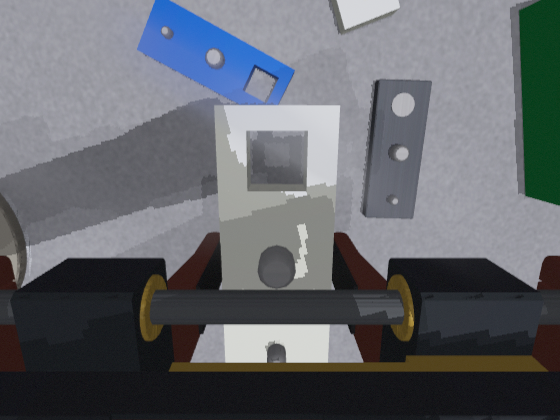

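The base is fully visible at the right (disc (402,105), stud (400,153), pin (394,201)), and the held spacer is in the centre.

Run:
```python
from h import *
f=np.load("pics/w2.npz");im,d,P,K,R,t=[f[k] for k in ["im","d","P","K","R","t"]]
m=np.zeros(d.shape,bool);m[70:225,350:440]=1
rect(P,m,.008,.019,"base top");rect(P,m,.008,.04,"base")
g=cv2.cvtColor(im,cv2.COLOR_RGB2GRAY)
b=((g>125)&m).astype(np.uint8)
n,l,st,c=cv2.connectedComponentsWithStats(b)
for i in range(1,n):
    if st[i,4]>15 and c[i][0]>370: print(c[i].round(1),st[i], np.nanmedian(P[l==i],0).round(4))
print("floor",rays([402.3,104.8],K,R,t,.015))
m=np.zeros(d.shape,bool);m[90:360,200:350]=1
rect(P,m,.205,.24,"held")
# held window
h=m&~((P[...,2]>.205));
n,l,st,c=cv2.connectedComponentsWithStats(h.astype(np.uint8))
for i in range(1,n):
    if st[i,4]>1000: print("win",c[i].round(1),st[i])
print("stud P",np.nanmax(P[255:285,260:295,2]))
```

```text
base top px [364  79  68 139] ctr 568.3 -13.1 size 149.8 56.5 ang 76.0 z 0.0135
base px [364  79  68 139] ctr 568.3 -13.1 size 149.8 56.5 ang 76.0 z 0.0136
[394.8 146.8] [ 350   70   90  155 6165] [ 0.5769 -0.0103 -0.0015]
[402.9 104.2] [392  92  23  25 444] [0.5809 0.0349 0.014 ]
[401.8 153.4] [396 147  13  14 142] [ 0.5687 -0.0138  0.0275]
[394.7 200.9] [392 198   6   7  31] [ 0.556  -0.064   0.0243]
floor [[0.57987369 0.03452682 0.015     ]]
held px [200 105 150 184] ctr 439.1 6.6 size 90.6 73.5 ang 77.5 z 0.2186
held px [224 324 106  36] ctr 422.7 -67.9 size 24.0 56.2 ang 77.9 z 0.2187
win [268.9 145. ] [ 200   90  150  153 6092]
win [276.6 157.2] [ 249  130   57   57 3102]
stud P 0.2340287957136117
```

Run:
```python
from h import *
f=np.load("pics/w2.npz");im,d,P,K,R,t=[f[k] for k in ["im","d","P","K","R","t"]]
A=rays([[215,105.5],[340,105.5],[277,105.5],[277,160.5],[220,260],[333,260]],K,R,t,.2195)
tcp=np.array([.4325,-.0225]);x=np.array([.216,.976]);y=np.array([.976,-.216])
for a in A: print(((a[:2]-tcp)@x).round(4),((a[:2]-tcp)@y).round(4))
q=P[100:256,200:350].reshape(-1,3);q=q[(q[:,2]>.21)&(q[:,2]<.225)]
u=(q[:,:2]-tcp)@x;v=(q[:,:2]-tcp)@y
print(np.percentile(u,[99,99.8]),np.percentile(v,[.5,99.5]))
```

```text
0.0748 -0.0269
0.0748 0.0282
0.0748 0.0005
0.0507 0.0005
0.0013 -0.0278
0.0015 0.0284
[0.07470427 0.07512451] [-0.03289294  0.03280351]
```

Run:
```python
from h import *
go(.5681,-.0135,.09,76.0)
```

```text
t 4.0 pos [ 0.4325 -0.0225  0.2065] w 0.0557 F [-1.6  0.  -1.6] -> [0.0383 0.1309 0.1159] tw [-0.0045  0.0002  0.0253]
```

```bash
python3 -m jog '{"xyz":[[0.02,0.06,0],[0.038,0.12,0],[0.0383,0.131,0.05],[0.0383,0.131,0.1],[0.0383,0.131,0.116],[0.0383,0.131,0.116],[0.0383,0.131,0.116]],"twist":[[-0.0045,0,0.02],[-0.0045,0,0.025],[-0.0045,0,0.025],[-0.0045,0,0.025],[-0.0045,0,0.025],[-0.0045,0,0.025],[-0.0045,0,0.025]]}' 0.04
python3 - <<'E'
from h import *
go(.5681,-.0135,.0215,76.0)
E
```

```text
time: 4.88
position: [0.5696, -0.0137, 0.0919]
tcp_rot: [[0.242, 0.97, 0.003], [0.97, -0.242, -0.0], [0.0, 0.003, -1.0]]
ft_force: [-0.5, 0.1, -1.6]
width: 0.0556
t 4.88 pos [ 0.5696 -0.0137  0.0919] w 0.0556 F [-0.5  0.1 -1.6] -> [-0.0002 -0.0017  0.0704] tw [ 0.0032 -0.0005 -0.0002]
```

```bash
python3 -m jog '{"xyz":[[0,-0.0015,0.02],[0,-0.0015,0.035],[0,-0.0015,0.045],[0,-0.0015,0.053],[0,-0.0015,0.06],[0,-0.0015,0.066],[0,-0.0015,0.07],[0,-0.0015,0.07]],"twist":[[0.003,0,0],[0.003,0,0],[0.003,0,0],[0.003,0,0],[0.003,0,0],[0.003,0,0],[0.003,0,0],[0.003,0,0]]}' 0.04
python3 - <<'E'
from h import *
go(.5681,-.0135,.0215,76.0)
im,d,P,K,R,t=cap("wrist","w3.png"); np.savez("pics/w3.npz",im=im,d=d,P=P,K=K,R=R,t=t)
m=np.zeros(d.shape,bool);m[90:235,200:350]=1
print(np.nanmedian(P[200:230,240:310,2]))
go(.5681,-.0135,.0215,76.0)
E
```

```text
time: 5.88
position: [0.5685, -0.0133, 0.0218]
tcp_rot: [[0.242, 0.97, 0.0], [0.97, -0.242, 0.0], [0.001, 0.0, -1.0]]
ft_force: [-0.3, 0.7, -0.9]
width: 0.0556
t 5.88 pos [ 0.5685 -0.0133  0.0218] w 0.0556 F [-0.3  0.7 -0.9] -> [-0.0003 -0.0003  0.0003] tw [ 0.0003 -0.0005 -0.0003]
0.033943912226792466
t 5.92 pos [ 0.5685 -0.0133  0.0219] w 0.0558 F [-0.1 -1.3 -1.5] -> [-0.0003 -0.0003  0.0004] tw [ 0.0004 -0.0005 -0.0003]
```

```bash
python3 -m jog '{"xyz":[[0,0,0],[0,0,0],[0,0,0],[0,0,0],[0,0,-0.03],[0,0,-0.09],[0,0,-0.15],[0,0,-0.2],[0,0,-0.2],[0,0,-0.2]],"twist":[[0,0,0],[0,0,0],[0,0,0],[0,0,0],[0,0,0],[0,0,0],[0,0,0],[0,0,0],[0,0,0],[0,0,0]]}' 0.0878
python3 - <<'E'
from h import *
go(.550,.1965,.2,98)
im,d,P,K,R,t=cap("wrist","w4.png"); np.savez("pics/w4.npz",im=im,d=d,P=P,K=K,R=R,t=t)
im,d,P,K,R,t=cap("top","t4.png"); np.savez("pics/t4.npz",im=im,d=d,P=P,K=K,R=R,t=t)
E
```

```text
time: 7.18
position: [0.5678, -0.0136, 0.2212]
tcp_rot: [[0.242, 0.97, -0.0], [0.97, -0.242, 0.0], [-0.0, -0.0, -1.0]]
ft_force: [-0.5, 0.4, -0.6]
width: 0.0876
t 7.17 pos [ 0.5678 -0.0136  0.2212] w 0.0876 F [-0.5  0.4 -0.6] -> [ 0.1996 -0.0682  0.0213] tw [-0.0004 -0.     -0.3844]
```

View pics/w4.png

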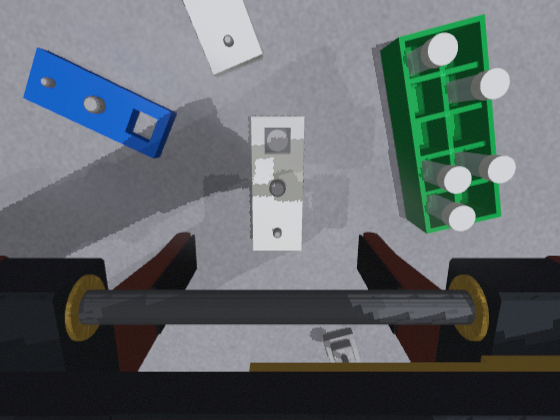

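View pics/t4.png

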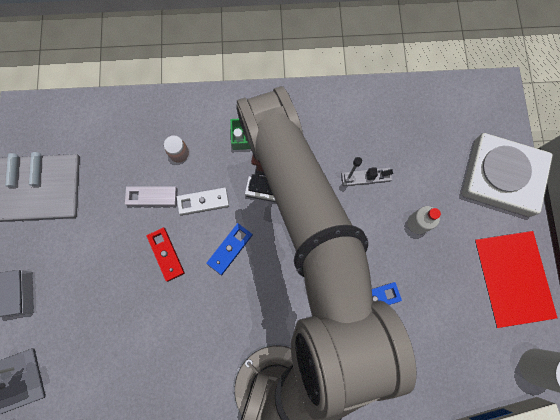

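The first spacer is seated, with the bright disc visible in its window (277,140). Next is spacer A, which hasn't moved.

```bash
python3 -m jog '{"xyz":[[0.05,-0.017,0.01],[0.1,-0.034,0.02],[0.15,-0.05,0.02],[0.2,-0.068,0.02],[0.2,-0.068,0.02],[0.2,-0.068,0.02],[0.2,-0.068,0.02]],"twist":[[0,0,-0.1],[0,0,-0.2],[0,0,-0.3],[0,0,-0.384],[0,0,-0.384],[0,0,-0.384],[0,0,-0.384]]}' 0.0878
python3 - <<'E'
from h import *
im,d,P,K,R,t=cap("wrist","w5.png"); np.savez("pics/w5.npz",im=im,d=d,P=P,K=K,R=R,t=t)
m=np.zeros(d.shape,bool);m[80:256,215:340]=1
rect(P,m,.010,.045,"spA")
go(.550,.1965,.0065,98)
E
```

```text
time: 8.15
position: [0.5499, 0.1948, 0.1995]
tcp_rot: [[-0.136, 0.991, -0.004], [0.991, 0.136, -0.001], [-0.0, -0.004, -1.0]]
ft_force: [-0.0, -0.3, -0.2]
width: 0.0876
spA px [279  80  61  38] ctr 569.3 294.9 size 35.5 56.1 ang 87.4 z 0.0245
spA px [251 115  54 137] ctr 549.7 196.1 size 56.1 150.5 ang 7.5 z 0.0186
t 8.2 pos [0.55   0.195  0.1998] w 0.0879 F [ 0.6  0.2 -0.5] -> [0.0015 0.0009 0.1932] tw [-0.0033  0.0002 -0.0031]
```

View pics/w5.png

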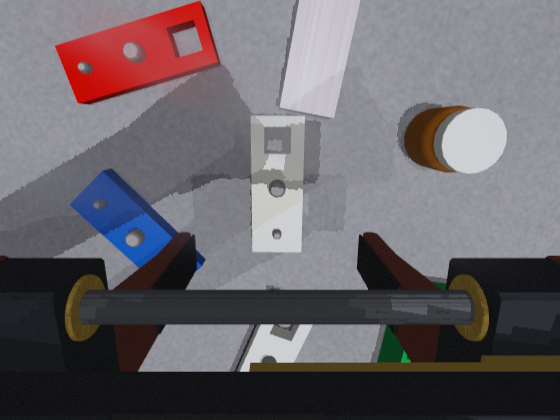

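Run:
```python
from h import *
f=np.load("pics/w5.npz");im,P=f["im"],f["P"]
b=(im[...,2]>150)&(im[...,0]<60); tcp=np.array([.5497,.196])
q=P[b][:,:2]-tcp;q=q[np.isfinite(q).all(1)];x=np.array([-.136,.991]);y=np.array([.991,.136])
u=q@x;v=q@y;k=np.argsort(-v)[:5];print(np.c_[u,v][k].round(4)); print(v[(abs(u)<.05)].max())
f=np.load("pics/t4.npz");im,P=f["im"],f["P"]
b=(im[...,2]>120)&(im[...,0]<70)
q=P[b];q=q[np.isfinite(q).all(1)];q=q[(q[:,0]>.35)&(q[:,1]>0)][:,:2]-tcp;u=q@x;v=q@y;k=np.argsort(-v)[:3];print(np.c_[u,v][k].round(4))
```

```text
[[-0.0922 -0.0889]
 [-0.0939 -0.0892]
 [-0.0909 -0.0899]
 [-0.0921 -0.09  ]
 [-0.0934 -0.0901]]
-0.12692665878763157
[[-0.0918 -0.0883]
 [-0.0947 -0.0888]
 [-0.0915 -0.092 ]]
```

Clear of the fingers, so I grasp.

```bash
python3 -m jog '{"xyz":[[0.001,0,0.06],[0.001,0,0.12],[0.001,0,0.17],[0.001,0,0.193],[0.001,0,0.193]],"twist":[[-0.003,0,0],[-0.003,0,0.003],[-0.003,0,0.003],[-0.003,0,0.003],[-0.003,0,0.003]]}' 0.0878 && python3 -m jog '{"xyz":[[0,0,0],[0,0,0],[0,0,0],[0,0,0],[0,0,0],[0,0,0]],"twist":[[0,0,0],[0,0,0],[0,0,0],[0,0,0],[0,0,0],[0,0,0]]}' 0.04
python3 - <<'E'
from h import *
go(.43,-.02,.205,76.2)
E
```

```text
time: 8.82
position: [0.5481, 0.1941, 0.005]
tcp_rot: [[-0.132, 0.991, -0.004], [0.991, 0.132, -0.002], [-0.002, -0.004, -1.0]]
ft_force: [0.6, -0.5, 0.1]
width: 0.0877
time: 9.57
position: [0.5488, 0.1942, 0.0058]
tcp_rot: [[-0.132, 0.991, -0.002], [0.991, 0.132, -0.002], [-0.002, -0.003, -1.0]]
ft_force: [-0.5, -0.2, 5.8]
width: 0.0559
t 9.57 pos [0.5488 0.1942 0.0058] w 0.0559 F [-0.5 -0.2  5.8] -> [-0.1971 -0.1465 -0.1985] tw [-0.0023  0.0022  0.3728]
```

```bash
python3 -m jog '{"xyz":[[0,0,-0.05],[0,0,-0.11],[0,0,-0.17],[-0.04,-0.03,-0.2],[-0.08,-0.06,-0.2],[-0.12,-0.09,-0.2],[-0.16,-0.12,-0.2],[-0.197,-0.146,-0.2],[-0.197,-0.146,-0.2],[-0.197,-0.146,-0.2],[-0.197,-0.146,-0.2]],"twist":[[0,0,0],[0,0,0],[0,0,0],[0,0,0.08],[0,0,0.16],[0,0,0.24],[0,0,0.32],[-0.002,0.002,0.373],[-0.002,0.002,0.373],[-0.002,0.002,0.373],[-0.002,0.002,0.373]]}' 0.04
cat >> h.py <<'E'
def heldcheck(P,K,R,t,zt,tcp,yaw,w0,w1):
    pass
E
python3 - <<'E'
from h import *
im,d,P,K,R,t=cap("wrist","w6.png"); np.savez("pics/w6.npz",im=im,d=d,P=P,K=K,R=R,t=t)
m=np.zeros(d.shape,bool);m[40:250,355:450]=1
rect(P,m,.026,.06,"stack")
go(.5684,-.0135,.1,76)
E
```

```text
time: 10.95
position: [0.431, -0.0186, 0.2066]
tcp_rot: [[0.236, 0.972, -0.0], [0.972, -0.236, 0.001], [0.001, -0.0, -1.0]]
ft_force: [0.9, -0.5, -1.4]
width: 0.0554
stack px [370  76  72 148] ctr 568.9 -13.0 size 150.4 57.4 ang 75.9 z 0.0335
t 11.0 pos [ 0.4309 -0.0186  0.2065] w 0.0559 F [-0.7  0.8 -1.5] -> [0.0374 0.1324 0.1065] tw [-0.0003 -0.0005  0.0057]
```

View pics/w6.png

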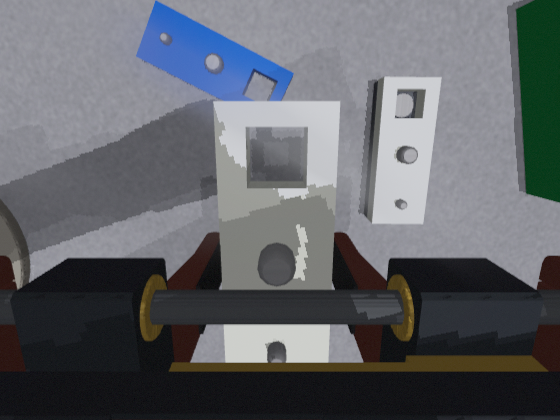

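Run:
```python
from h import *
f=np.load("pics/w6.npz");im,d,P,K,R,t=[f[k] for k in ["im","d","P","K","R","t"]]
zt=.2065-.006+.02
A=rays([[214,101.5],[339.5,101.5],[277,157.5],[219,260],[332.5,260]],K,R,t,zt)
tcp=np.array([.4309,-.0186]);x=np.array([.236,.972]);y=np.array([.972,-.236])
for a in A: print(((a[:2]-tcp)@x).round(4),((a[:2]-tcp)@y).round(4))
# stack stud/pin tops at z=.049,.046
B=rays([[410,155],[403,204.5]],K,R,t,.048);print(B)
g=cv2.cvtColor(im,cv2.COLOR_RGB2GRAY)
for w in ["w2","w6"]:
    f=np.load(f"pics/{w}.npz");g=cv2.cvtColor(f["im"],cv2.COLOR_RGB2GRAY).astype(int)
    c=g[:,262:300].mean(1);e=np.diff(c);print(w,[(i,round(e[i])) for i in np.argsort(-abs(e[80:200]))[:8]+80])
```

```text
0.0762 -0.027
0.0763 0.028
0.0519 0.0006
0.0015 -0.028
0.0016 0.0281
[[ 0.56879256 -0.01299946  0.048     ]
 [ 0.55491145 -0.06159311  0.048     ]]
w2 [(np.int64(190), 53), (np.int64(104), 41), (np.int64(130), -32), (np.int64(191), 23), (np.int64(129), -19), (np.int64(105), 18), (np.int64(183), 15), (np.int64(131), -11)]
w6 [(np.int64(187), 58), (np.int64(100), 37), (np.int64(126), -28), (np.int64(188), 24), (np.int64(101), 17), (np.int64(180), 15), (np.int64(127), -14), (np.int64(125), -13)]
```

```bash
python3 - <<'E'
from h import *
go(.568,-.0147,.105,76)
E
python3 -m jog '{"xyz":[[0.018,0.06,0],[0.036,0.12,0],[0.0363,0.132,0.03],[0.0363,0.132,0.07],[0.0363,0.132,0.1],[0.0363,0.132,0.1],[0.0363,0.132,0.1]],"twist":[[0,0,0.0057],[0,0,0.0057],[0,0,0.0057],[0,0,0.0057],[0,0,0.0057],[0,0,0.0057],[0,0,0.0057]]}' 0.04
python3 - <<'E'
from h import *
go(.568,-.0147,.041,76)
E
```

```text
t 11.0 pos [ 0.4309 -0.0186  0.2065] w 0.0559 F [-0.7  0.8 -1.5] -> [0.0362 0.1323 0.1015] tw [-0.0003 -0.0005  0.0057]
time: 11.88
position: [0.5687, -0.0136, 0.1075]
tcp_rot: [[0.241, 0.971, 0.001], [0.971, -0.241, 0.001], [0.001, 0.001, -1.0]]
ft_force: [0.2, -0.1, -1.6]
width: 0.0559
t 11.88 pos [ 0.5687 -0.0136  0.1075] w 0.0559 F [ 0.2 -0.1 -1.6] -> [-0.0013 -0.0005  0.0665] tw [ 0.0009 -0.0013  0.0009]
```

```bash
python3 -m jog '{"xyz":[[-0.0013,-0.0005,0.02],[-0.0013,-0.0005,0.035],[-0.0013,-0.0005,0.043],[-0.0013,-0.0005,0.05],[-0.0013,-0.0005,0.057],[-0.0013,-0.0005,0.063],[-0.0013,-0.0005,0.067],[-0.0013,-0.0005,0.067]],"twist":[[0,0,0],[0,0,0],[0,0,0],[0,0,0],[0,0,0],[0,0,0],[0,0,0],[0,0,0]]}' 0.04
python3 - <<'E'
from h import *
im,d,P,K,R,t=cap("wrist","w7.png")
print(np.nanmedian(P[200:230,240:310,2]), np.nanmedian(P[110:120,240:310,2]))
go(.568,-.0147,.041,76)
E
```

```text
time: 12.88
position: [0.5681, -0.0147, 0.0408]
tcp_rot: [[0.241, 0.971, 0.001], [0.971, -0.241, 0.001], [0.001, 0.001, -1.0]]
ft_force: [-0.4, 0.2, 2.1]
width: 0.056
0.053621424281819416 0.053659065535494044
t 12.93 pos [ 0.5681 -0.0147  0.0408] w 0.0555 F [-0.8  0.4  1.8] -> [-0.     -0.0001 -0.0002] tw [ 0.0012 -0.0013  0.0009]
```

```bash
python3 -m jog '{"xyz":[[0,0,0],[0,0,0],[0,0,0],[0,0,0],[0,0,-0.03],[0,0,-0.09],[0,0,-0.15],[0,0,-0.18],[0,0,-0.18],[0,0,-0.18]],"twist":[[0,0,0],[0,0,0],[0,0,0],[0,0,0],[0,0,0],[0,0,0],[0,0,0],[0,0,0],[0,0,0],[0,0,0]]}' 0.0878
python3 - <<'E'
from h import *
im,d,P,K,R,t=cap("wrist","w8.png"); np.savez("pics/w8.npz",im=im,d=d,P=P,K=K,R=R,t=t)
m=np.zeros(d.shape,bool);m[70:256,215:340]=1
rect(P,m,.045,.08,"stack")
im,d,P,K,R,t=cap("top","t8.png")
go(.572,.352,.2,87.3)
E
```

```text
time: 14.18
position: [0.5671, -0.0152, 0.2197]
tcp_rot: [[0.241, 0.97, -0.0], [0.97, -0.241, 0.001], [0.001, -0.0, -1.0]]
ft_force: [0.2, -0.3, -0.3]
width: 0.0877
stack px [249 114  57 142] ctr 568.8 -13.1 size 149.5 56.1 ang 76.1 z 0.0536
t 14.28 pos [ 0.5669 -0.0151  0.2191] w 0.0878 F [-0.3  0.2 -0.4] -> [ 0.3575 -0.0834  0.0195] tw [-0.0015 -0.0007 -0.1963]
```

View pics/w8.png

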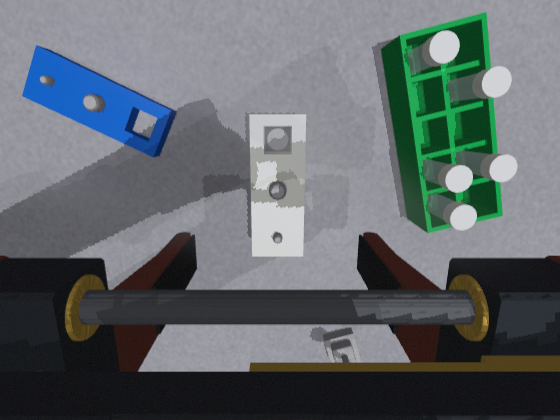

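View pics/t8.png

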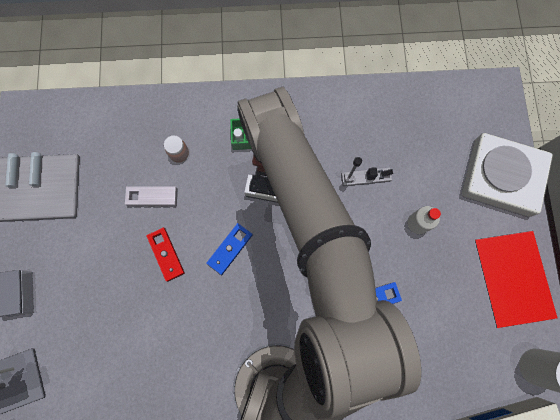

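The second spacer is seated, with the disc visible through both windows (277,138). The cover at (150,196) is unmoved, so it's next.

```bash
python3 -m jog '{"xyz":[[0.06,-0.014,0],[0.12,-0.028,0],[0.18,-0.042,0],[0.24,-0.056,0],[0.3,-0.07,0.01],[0.357,-0.083,0.02],[0.357,-0.083,0.02],[0.357,-0.083,0.02],[0.357,-0.083,0.02]],"twist":[[0,0,-0.04],[0,0,-0.08],[0,0,-0.12],[0,0,-0.16],[0,0,-0.196],[0,0,-0.196],[0,0,-0.196],[0,0,-0.196],[0,0,-0.196]]}' 0.0878
python3 - <<'E'
from h import *
im,d,P,K,R,t=cap("wrist","w9.png"); np.savez("pics/w9.npz",im=im,d=d,P=P,K=K,R=R,t=t)
m=np.zeros(d.shape,bool);m[80:256,200:350]=1
rect(P,m,.012,.045,"cover")
go(.572,.352,.0065,87.3)
E
```

```text
time: 15.4
position: [0.5731, 0.3492, 0.1991]
tcp_rot: [[0.05, 0.999, -0.001], [0.999, -0.05, -0.001], [-0.001, -0.001, -1.0]]
ft_force: [0.2, -0.3, -0.4]
width: 0.088
cover px [248 114  56 139] ctr 572.5 351.7 size 149.3 56.0 ang 87.2 z 0.0245
t 15.45 pos [0.5732 0.3493 0.1994] w 0.0879 F [-0.   0.  -0.3] -> [ 0.0027 -0.0011  0.1929] tw [-0.0011  0.0002 -0.003 ]
```

View pics/w9.png

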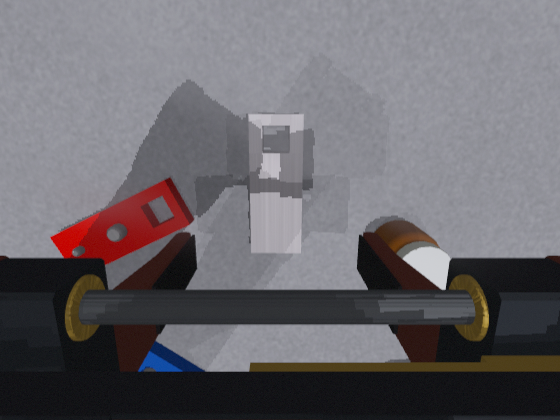

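```bash
python3 -m jog '{"xyz":[[0.0025,-0.001,0.06],[0.0025,-0.001,0.12],[0.0025,-0.001,0.17],[0.0025,-0.001,0.193],[0.0025,-0.001,0.193],[0.0025,-0.001,0.193]],"twist":[[0,0,0],[0,0,0],[0,0,0],[0,0,0],[0,0,0],[0,0,0]]}' 0.0878 && python3 -m jog '{"xyz":[[0,0,0],[0,0,0],[0,0,0],[0,0,0],[0,0,0],[0,0,0]],"twist":[[0,0,0],[0,0,0],[0,0,0],[0,0,0],[0,0,0],[0,0,0]]}' 0.04
python3 - <<'E'
from h import *
go(.43,-.02,.225,76)
E
```

```text
time: 16.2
position: [0.5735, 0.3528, 0.0087]
tcp_rot: [[0.051, 0.999, 0.002], [0.999, -0.051, 0.002], [0.002, 0.002, -1.0]]
ft_force: [-0.2, 0.4, 0.3]
width: 0.0879
time: 16.95
position: [0.5734, 0.3529, 0.0091]
tcp_rot: [[0.051, 0.999, 0.002], [0.999, -0.051, 0.002], [0.002, 0.002, -1.0]]
ft_force: [-2.1, -2.1, 4.6]
width: 0.0561
t 16.95 pos [0.5734 0.3529 0.0091] w 0.0561 F [-2.1 -2.1  4.6] -> [-0.3793 -0.124  -0.2169] tw [ 0.0013 -0.0022  0.1937]
```

```bash
python3 -m jog '{"xyz":[[0,0,-0.05],[0,0,-0.11],[-0.02,-0.01,-0.17],[-0.07,-0.025,-0.2],[-0.13,-0.045,-0.21],[-0.19,-0.065,-0.21],[-0.25,-0.085,-0.21],[-0.31,-0.105,-0.21],[-0.36,-0.12,-0.21],[-0.379,-0.124,-0.21],[-0.379,-0.124,-0.21],[-0.379,-0.124,-0.21]],"twist":[[0,0,0],[0,0,0],[0,0,0],[0,0,0.03],[0,0,0.06],[0,0,0.09],[0,0,0.12],[0,0,0.15],[0,0,0.18],[0,0,0.194],[0,0,0.194],[0,0,0.194]]}' 0.04
python3 - <<'E'
from h import *
im,d,P,K,R,t=cap("wrist","w10.png"); np.savez("pics/w10.npz",im=im,d=d,P=P,K=K,R=R,t=t)
m=np.zeros(d.shape,bool);m[40:250,355:450]=1
rect(P,m,.046,.08,"stack")
go(.5684,-.0135,.13,76)
E
```

```text
time: 18.45
position: [0.4303, -0.0187, 0.218]
tcp_rot: [[0.241, 0.971, 0.002], [0.971, -0.241, 0.002], [0.003, 0.001, -1.0]]
ft_force: [-0.3, 0.2, -2.6]
width: 0.0557
stack px [373  74  73 151] ctr 568.9 -12.4 size 150.0 57.1 ang 76.1 z 0.0535
t 18.5 pos [ 0.4303 -0.0184  0.218 ] w 0.0558 F [-0.4 -0.3 -2.6] -> [0.0376 0.1328 0.0882] tw [ 0.0009 -0.0029  0.0021]
```

View pics/w10.png

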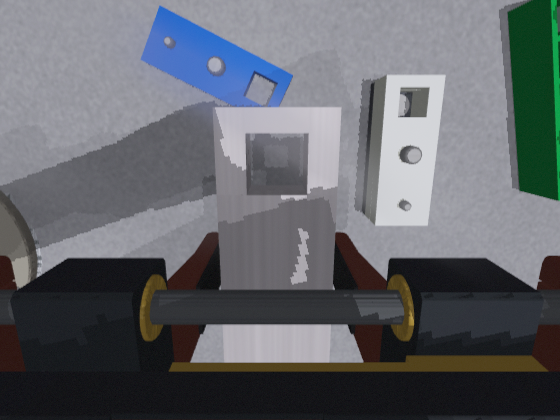

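Run:
```python
from h import *
f=np.load("pics/w10.npz");im,d,P,K,R,t=[f[k] for k in ["im","d","P","K","R","t"]]
zt=.218-.009+.026
print("z held",np.nanmedian(P[200:240,240:310,2]))
g=cv2.cvtColor(im,cv2.COLOR_RGB2GRAY).astype(int)
c=g[:,262:300].mean(1);e=np.diff(c);print([(int(i),round(e[i])) for i in np.argsort(-abs(e[80:200]))[:8]+80])
A=rays([[215,107.8],[340.5,107.8],[277,(133.5+194)/2],[220,260],[333,260]],K,R,t,zt)
tcp=np.array([.4303,-.0185]);x=np.array([.241,.971]);y=np.array([.971,-.241])
for a in A: print(((a[:2]-tcp)@x).round(4),((a[:2]-tcp)@y).round(4))
B=rays([[412.5,155.5],[405.5,206]],K,R,t,.068);print(B)
```

```text
z held 0.2336663730169578
[(194, 46), (106, 32), (133, -24), (132, -24), (195, 19), (107, 15), (193, 13), (198, -11)]
0.0732 -0.0263
0.0733 0.0279
0.0491 0.0005
0.0026 -0.027
0.0026 0.0277
[[ 0.56744764 -0.01295696  0.068     ]
 [ 0.55361244 -0.06126871  0.068     ]]
```

```bash
python3 - <<'E'
from h import *
go(.5683,-.0117,.13,76)
E
python3 -m jog '{"xyz":[[0.018,0.06,0],[0.039,0.12,0],[0.0393,0.132,0.03],[0.0393,0.132,0.06],[0.0393,0.132,0.086],[0.0393,0.132,0.086],[0.0393,0.132,0.086]],"twist":[[0.001,-0.003,0.002],[0.001,-0.003,0.002],[0.001,-0.003,0.002],[0.001,-0.003,0.002],[0.001,-0.003,0.002],[0.001,-0.003,0.002],[0.001,-0.003,0.002]]}' 0.04
python3 - <<'E'
from h import *
go(.5683,-.0117,.064,76)
E
```

```text
t 18.5 pos [ 0.4303 -0.0184  0.218 ] w 0.0558 F [-0.4 -0.3 -2.6] -> [0.0393 0.1323 0.0882] tw [ 0.0009 -0.0029  0.0021]
time: 19.38
position: [0.5689, -0.0106, 0.1331]
tcp_rot: [[0.241, 0.971, 0.001], [0.971, -0.241, 0.0], [0.001, 0.001, -1.0]]
ft_force: [-0.5, 0.2, -3.2]
width: 0.0557
t 19.38 pos [ 0.5689 -0.0106  0.1331] w 0.0557 F [-0.5  0.2 -3.2] -> [-0.0012 -0.0004  0.0691] tw [ 0.001  -0.0007  0.0013]
```

```bash
python3 -m jog '{"xyz":[[-0.0012,-0.0004,0.02],[-0.0012,-0.0004,0.035],[-0.0012,-0.0004,0.045],[-0.0012,-0.0004,0.052],[-0.0012,-0.0004,0.059],[-0.0012,-0.0004,0.065],[-0.0012,-0.0004,0.069],[-0.0012,-0.0004,0.069]],"twist":[[0,0,0],[0,0,0],[0,0,0],[0,0,0],[0,0,0],[0,0,0],[0,0,0],[0,0,0]]}' 0.04
python3 - <<'E'
from h import *
im,d,P,K,R,t=cap("wrist","w11.png")
print(np.nanmedian(P[200:230,240:310,2]), np.nanmedian(P[110:120,240:310,2]))
go(.5683,-.0117,.064,76)
E
```

```text
time: 20.38
position: [0.5684, -0.0116, 0.0642]
tcp_rot: [[0.241, 0.971, 0.001], [0.971, -0.241, 0.0], [0.001, 0.001, -1.0]]
ft_force: [0.4, 0.0, -2.8]
width: 0.0556
0.07980532814765945 0.07983837700988708
t 20.43 pos [ 0.5684 -0.0116  0.0642] w 0.0561 F [-0.2  0.2 -3. ] -> [-0.0002 -0.0001  0.0002] tw [ 0.0013 -0.0009  0.0014]
```

```bash
python3 -m jog '{"xyz":[[0,0,0],[0,0,0],[0,0,0],[0,0,0],[0,0,-0.03],[0,0,-0.09],[0,0,-0.15],[0,0,-0.2],[0,0,-0.2],[0,0,-0.2]],"twist":[[0,0,0],[0,0,0],[0,0,0],[0,0,0],[0,0,0],[0,0,0],[0,0,0],[0,0,0],[0,0,0],[0,0,0]]}' 0.0878
python3 - <<'E'
from h import *
im,d,P,K,R,t=cap("wrist","w12.png"); np.savez("pics/w12.npz",im=im,d=d,P=P,K=K,R=R,t=t)
m=np.zeros(d.shape,bool);m[70:256,215:340]=1
rect(P,m,.07,.1,"cover")
im,d,P,K,R,t=cap("scene","s12.png"); np.savez("pics/s12.npz",im=im,d=d,P=P,K=K,R=R,t=t)
go(.598,-.313,.3,88); print(np.round(r.get_state()["joint_positions"],2))
E
```

```text
time: 21.68
position: [0.5676, -0.012, 0.2635]
tcp_rot: [[0.241, 0.971, 0.001], [0.971, -0.241, 0.0], [0.0, 0.001, -1.0]]
ft_force: [0.4, 0.1, -0.2]
width: 0.0874
cover px [251 117  54 135] ctr 568.7 -12.2 size 149.4 56.1 ang 76.1 z 0.0795
t 21.77 pos [ 0.5671 -0.0119  0.2624] w 0.0877 F [ 0.2  0.1 -0.1] -> [-0.2848  0.1023 -0.0377] tw [-1.60e-03 -2.00e-04 -2.08e-01]
[ 0.41  0.33 -0.62  1.74  0.21  1.14 -0.52]
```

View pics/s12.png

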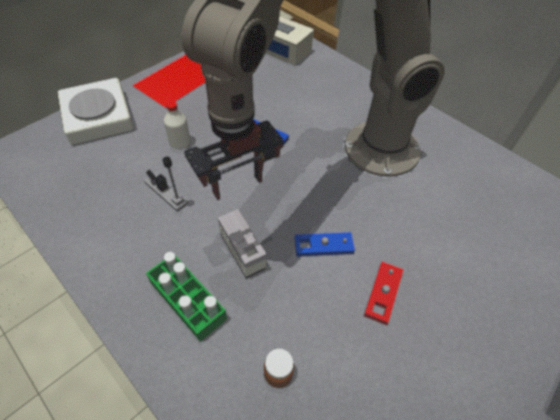

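View pics/w12.png

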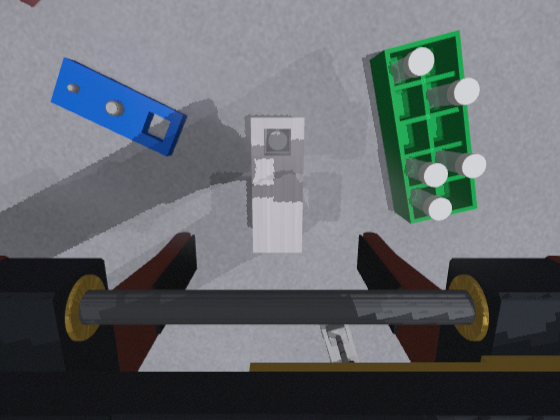

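Run:
```python
from h import *
f=np.load("pics/s12.npz");P=f["P"];q=P[60:200,170:300].reshape(-1,3);q=q[np.isfinite(q).all(1)]
tcp=np.array([.5671,-.0119]);x=np.array([.241,.971]);y=np.array([.971,-.241])
u=(q[:,:2]-tcp)@x;v=(q[:,:2]-tcp)@y;h=q[:,2]-.2624
for a in np.arange(-.02,.4,.02):
    k=(h>a)&(h<a+.02)&(abs(u)<.15)&(abs(v)<.15)
    if k.sum()>3: print(round(a,2),k.sum(),"u",u[k].min().round(3),u[k].max().round(3),"v",v[k].min().round(3),v[k].max().round(3))
f=np.load("pics/w12.npz");im,d,P=f["im"],f["d"],f["P"]
g=im;b=(im[...,2]>150)&(im[...,0]<60)
```

```text
0.0 90 u -0.009 0.015 v -0.051 0.054
0.02 101 u -0.009 0.015 v -0.052 0.056
0.04 102 u -0.008 0.014 v -0.055 0.057
0.06 38 u -0.012 0.032 v -0.078 -0.044
0.08 488 u -0.027 0.036 v -0.081 0.082
0.1 691 u -0.025 0.037 v -0.086 0.09
0.12 1366 u -0.031 0.036 v -0.088 0.09
0.14 127 u 0.017 0.034 v -0.039 0.018
0.16 434 u -0.013 0.04 v -0.04 0.039
0.18 213 u -0.015 0.041 v -0.033 0.04
0.2 481 u -0.014 0.042 v -0.035 0.041
0.22 415 u -0.009 0.042 v -0.03 0.039
0.24 475 u -0.009 0.054 v -0.032 0.039
0.26 528 u -0.009 0.045 v -0.028 0.039
0.28 625 u -0.018 0.052 v -0.04 0.042
0.3 376 u -0.02 0.06 v -0.045 0.052
0.32 347 u 0.015 0.062 v -0.02 0.039
0.34 9 u 0.057 0.061 v 0.016 0.022
```

The cover is seated, with the disc visible through its window (277,141). The scene view shows nothing sticking out beside the gripper's body, so the knob will clear. Now the gauge.

```bash
python3 -m jog '{"xyz":[[-0.04,0.01,-0.04],[-0.09,0.03,-0.05],[-0.14,0.05,-0.05],[-0.19,0.065,-0.05],[-0.24,0.085,-0.05],[-0.285,0.102,-0.05],[-0.285,0.102,-0.05],[-0.285,0.102,-0.05],[-0.285,0.102,-0.05]],"twist":[[0,0,-0.05],[0,0,-0.1],[0,0,-0.15],[0,0,-0.208],[0,0,-0.208],[0,0,-0.208],[0,0,-0.208],[0,0,-0.208],[0,0,-0.208]]}' 0.0878
python3 - <<'E'
from h import *
im,d,P,K,R,t=cap("wrist","w13.png"); np.savez("pics/w13.npz",im=im,d=d,P=P,K=K,R=R,t=t)
im,d,P,K,R,t=cap("scene","s13.png"); np.savez("pics/s13.npz",im=im,d=d,P=P,K=K,R=R,t=t)
go(.598,-.313,.3,88); print(np.round(r.get_state()["joint_positions"],2))
E
```

```text
time: 22.9
position: [0.5979, -0.3111, 0.3119]
tcp_rot: [[0.032, 0.999, -0.002], [0.999, -0.032, 0.001], [0.001, -0.002, -1.0]]
ft_force: [0.5, 0.2, -0.3]
width: 0.0881
t 23.0 pos [ 0.5979 -0.3115  0.3123] w 0.0878 F [-0.2 -0.8  0.1] -> [-0.0015  0.0002  0.0123] tw [-0.0016 -0.0007  0.0022]
[ 0.75  0.47 -0.53  1.41  0.24  1.33  0.17]
```

View pics/w13.png

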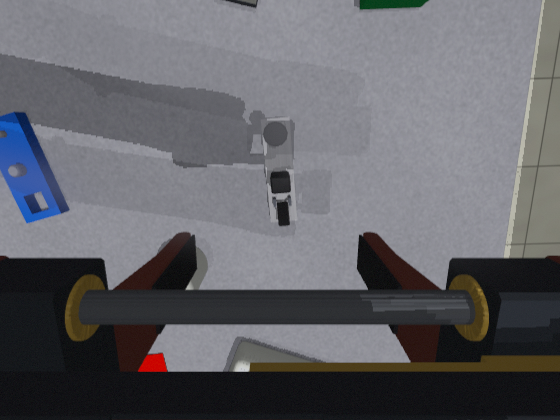

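Wrist view: knob (275,133), grip block (280,182), lever (283,212); the bottle is clear at lower left.

Run:
```python
from h import *
f=np.load("pics/w13.npz");im,d,P,K,R,t=[f[k] for k in ["im","d","P","K","R","t"]]
m=np.zeros(d.shape,bool);m[110:235,240:315]=1
for lo,hi,l in [(.052,.066,"block"),(.17,.2,"knob"),(.008,.017,"foot"),(.02,.05,"mid")]:
    k=m&(P[...,2]>lo)&(P[...,2]<hi);q=P[k]
    (cx,cy),(a,b),an=cv2.minAreaRect((q[:,:2]*1000).astype(np.float32))
    print(l,k.sum(),q.mean(0).round(4),"rect",round(cx,1),round(cy,1),round(a,1),round(b,1),round(an,1),"z",np.median(q[:,2]).round(4),"y",q[:,1].min().round(4),q[:,1].max().round(4),"x",q[:,0].min().round(4),q[:,0].max().round(4))
cv2.imwrite("pics/w13c.png",cv2.resize(im[105:240,215:345,::-1],None,fx=4.4,fy=4.4,interpolation=cv2.INTER_CUBIC))
```

```text
block 349 [ 0.6023 -0.3184  0.058 ] rect 602.4 -319.1 25.9 24.0 3.3 z 0.0582 y -0.3309 -0.3068 x 0.5891 0.6154
knob 465 [ 0.5984 -0.2514  0.1824] rect 598.4 -251.5 21.1 20.9 16.3 z 0.1825 y -0.2619 -0.241 x 0.5878 0.6092
foot 1663 [ 0.6022 -0.3053  0.0125] rect 601.8 -308.1 40.0 149.7 3.3 z 0.0125 y -0.3838 -0.2324 x 0.5781 0.6251
mid 415 [ 0.6042 -0.348   0.0306] rect 601.6 -310.4 26.0 144.3 3.7 z 0.0295 y -0.3825 -0.2378 x 0.5857 0.6174
```

View pics/w13c.png

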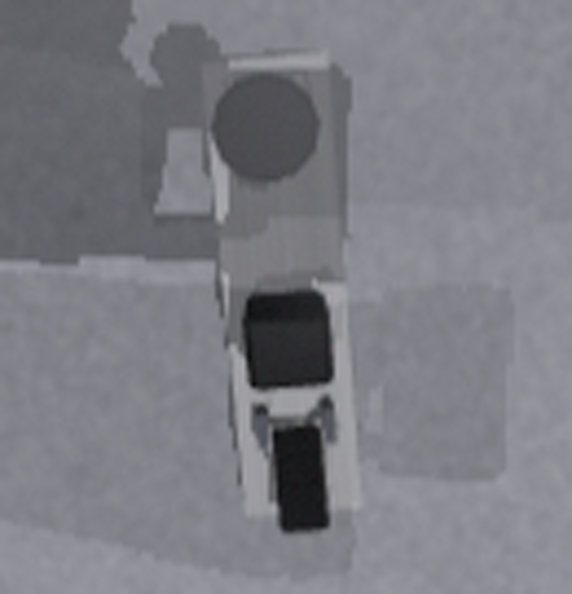

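Run:
```python
from h import *
go(.6023,-.319,.026,93.3)
```

```text
t 23.0 pos [ 0.5979 -0.3115  0.3123] w 0.0878 F [-0.2 -0.8  0.1] -> [-0.0075  0.0051  0.2863] tw [-0.0015 -0.0008 -0.0903]
```

```bash
python3 -m jog '{"xyz":[[-0.0075,0.005,0.02],[-0.0075,0.005,0.05],[-0.0075,0.005,0.1],[-0.0075,0.005,0.15],[-0.0075,0.005,0.2],[-0.0075,0.005,0.2],[-0.0075,0.005,0.2]],"twist":[[0,0,-0.09],[0,0,-0.09],[0,0,-0.09],[0,0,-0.09],[0,0,-0.09],[0,0,-0.09],[0,0,-0.09]]}' 0.0878
python3 - <<'E'
from h import *
go(.6023,-.319,.026,93.3)
E
```

```text
time: 23.88
position: [0.6037, -0.319, 0.1146]
tcp_rot: [[-0.058, 0.998, 0.001], [0.998, 0.058, -0.0], [-0.0, 0.001, -1.0]]
ft_force: [0.9, 0.8, 0.9]
width: 0.0879
t 23.88 pos [ 0.6037 -0.319   0.1146] w 0.0879 F [0.9 0.8 0.9] -> [ 0.0001 -0.0015  0.0886] tw [0.001  0.0001 0.0002]
```

```bash
python3 -m jog '{"xyz":[[0,-0.0015,0.03],[0,-0.0015,0.06],[0,-0.0015,0.08],[0,-0.0015,0.088],[0,-0.0015,0.088],[0,-0.0015,0.088]],"twist":[[0,0,0],[0,0,0],[0,0,0],[0,0,0],[0,0,0],[0,0,0]]}' 0.0878 && python3 -m jog '{"xyz":[[0,0,0],[0,0,0],[0,0,0],[0,0,0],[0,0,0],[0,0,0],[0,0,0],[0,0,0]],"twist":[[0,0,0],[0,0,0],[0,0,0],[0,0,0],[0,0,0],[0,0,0],[0,0,0],[0,0,0]]}' 0.01
```

```text
time: 24.62
position: [0.6032, -0.3193, 0.0278]
tcp_rot: [[-0.058, 0.998, 0.003], [0.998, 0.058, -0.001], [-0.001, 0.003, -1.0]]
ft_force: [0.3, 0.5, 0.5]
width: 0.0876
time: 25.62
position: [0.6028, -0.3194, 0.0277]
tcp_rot: [[-0.058, 0.998, 0.002], [0.998, 0.058, -0.001], [-0.001, 0.002, -1.0]]
ft_force: [-0.9, -0.3, 1.2]
width: 0.0259
```

```bash
python3 -m jog '{"xyz":[[0,0,-0.03],[0,0,-0.08],[0,0,-0.13],[0,0,-0.17],[0,0,-0.17]],"twist":[[0,0,0],[0,0,0],[0,0,0],[0,0,0],[0,0,0]]}' 0.01
python3 - <<'E'
from h import *
im,d,P,K,R,t=cap("scene","s14.png")
go(.5640,-.0313,.19,76)
E
```

```text
time: 26.25
position: [0.6043, -0.3197, 0.2006]
tcp_rot: [[-0.058, 0.998, 0.007], [0.998, 0.058, -0.003], [-0.004, 0.007, -1.0]]
ft_force: [-0.2, -0.0, -6.1]
width: 0.0259
t 26.3 pos [ 0.6026 -0.3193  0.1978] w 0.0256 F [-1.3 -0.2 -5.9] -> [ 0.2898 -0.022   0.0072] tw [0.0031 0.0013 0.302 ]
```

View pics/s14.png

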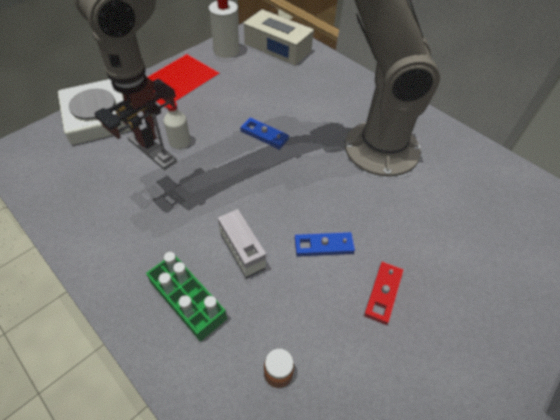

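The gauge is lifted and level. I carry it over the cover at height.

```bash
python3 -m jog '{"xyz":[[0.04,-0.003,0],[0.08,-0.006,0],[0.12,-0.009,0],[0.16,-0.012,0],[0.2,-0.015,0],[0.24,-0.018,0],[0.275,-0.02,0],[0.29,-0.022,0],[0.29,-0.022,0],[0.29,-0.022,0],[0.29,-0.022,0]],"twist":[[0.003,0.001,0.05],[0.003,0.001,0.1],[0.003,0.001,0.15],[0.003,0.001,0.2],[0.003,0.001,0.25],[0.003,0.001,0.302],[0.003,0.001,0.302],[0.003,0.001,0.302],[0.003,0.001,0.302],[0.003,0.001,0.302],[0.003,0.001,0.302]]}' 0.01
python3 - <<'E'
from h import *
im,d,P,K,R,t=cap("wrist","w15.png"); np.savez("pics/w15.npz",im=im,d=d,P=P,K=K,R=R,t=t)
im,d,P,K,R,t=cap("scene","s15.png"); np.savez("pics/s15.npz",im=im,d=d,P=P,K=K,R=R,t=t)
go(.5640,-.0313,.113,76)
E
```

```text
time: 27.68
position: [0.564, -0.033, 0.1969]
tcp_rot: [[0.244, 0.97, -0.0], [0.97, -0.244, -0.001], [-0.001, -0.0, -1.0]]
ft_force: [1.1, 0.2, -5.5]
width: 0.0258
t 27.77 pos [ 0.5641 -0.0322  0.1971] w 0.0259 F [-0.5  0.1 -5.2] -> [ 0.0009 -0.0003  0.0841] tw [ 0.0002  0.0005 -0.0017]
```

View pics/w15.png

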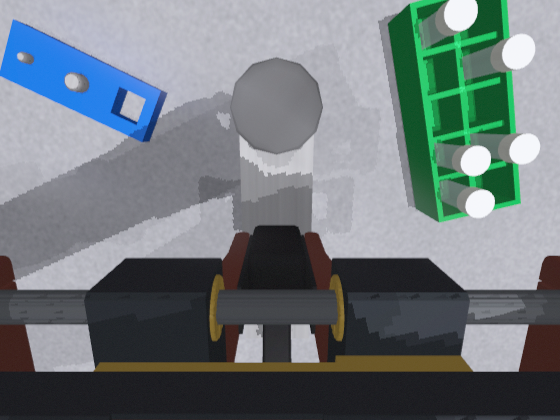

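View pics/s15.png

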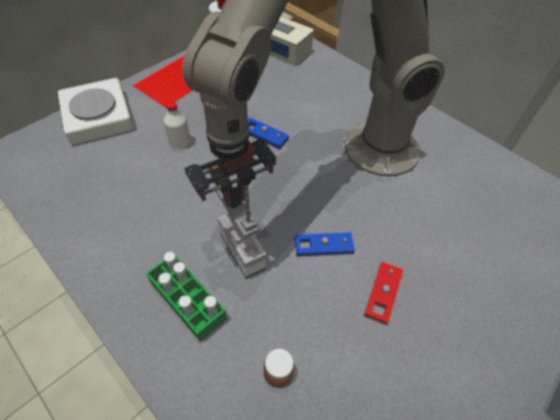

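Run:
```python
from h import *
f=np.load("pics/w15.npz");P=f["P"];im=f["im"]
m=np.zeros(P.shape[:2],bool);m[50:160,225:330]=1
k=m&(P[...,2]>.3);q=P[k];(c,r_)=cv2.minEnclosingCircle((q[:,:2]*1000).astype(np.float32));print("knob",c,r_,np.median(q[:,2]))
k=m|False;k[:]=0;k[120:235,220:325]=1
k&=(P[...,2]>.16)&(P[...,2]<.195);q=P[k];print("foot",k.sum(),q.mean(0).round(4),cv2.minAreaRect((q[:,:2]*1000).astype(np.float32)))
```

```text
knob (0.0, 0.0) 0.0 nan
foot 5986 [ 0.572  -0.0023  0.1821] ((572.8159790039062, -0.8212966918945312), (56.976261138916016, 41.15887451171875), 76.57772827148438)
  return _methods._mean(a, axis=axis, dtype=dtype,
  ret = ret.dtype.type(ret / rcount)
```

```bash
python3 - <<'E'
from h import *
f=np.load("pics/w15.npz")
print(t:=f["t"],rays([277,106],f["K"],f["R"],t,.1971-.0277+.187))
E
python3 -m jog '{"xyz":[[0.001,0,0.03],[0.001,0,0.055],[0.001,0,0.07],[0.001,0,0.078],[0.001,0,0.082],[0.001,0,0.082]],"twist":[[0,0,0],[0,0,0],[0,0,0],[0,0,0],[0,0,0],[0,0,0]]}' 0.01
python3 - <<'E'
from h import *
go(.5640,-.0313,.1087,76)
E
```

```text
[0.58043876 0.03106992 0.35753494] [[0.58045613 0.03113111 0.3564    ]]
time: 28.52
position: [0.5647, -0.0313, 0.1155]
tcp_rot: [[0.244, 0.97, 0.001], [0.97, -0.244, -0.0], [-0.0, 0.001, -1.0]]
ft_force: [-0.6, 0.5, -4.0]
width: 0.0259
t 28.52 pos [ 0.5647 -0.0313  0.1155] w 0.0259 F [-0.6  0.5 -4. ] -> [-0.0002 -0.0006  0.0068] tw [ 0.0008  0.0003 -0.0019]
```

```bash
python3 -m jog '{"xyz":[[0,-0.0005,0.003],[0,-0.0005,0.005],[0,-0.0005,0.007],[0,-0.0005,0.0075],[0,-0.0005,0.0075]],"twist":[[0,0,0],[0,0,0],[0,0,0],[0,0,0],[0,0,0]]}' 0.01
```

```text
time: 29.15
position: [0.5645, -0.0312, 0.1087]
tcp_rot: [[0.244, 0.97, 0.001], [0.97, -0.244, -0.001], [-0.0, 0.001, -1.0]]
ft_force: [-2.5, -1.6, 5.2]
width: 0.0258
```

```bash
python3 -m jog '{"xyz":[[0,0,0],[0,0,0],[0,0,0],[0,0,-0.01],[0,0,-0.05],[0,0,-0.1],[0,0,-0.16],[0,0,-0.22],[0,0,-0.22],[0,0,-0.22]],"twist":[[0,0,0],[0,0,0],[0,0,0],[0,0,0],[0,0,0],[0,0,0],[0,0,0],[0,0,0],[0,0,0],[0,0,0]]}' 0.06
python3 - <<'E'
from h import *
im,d,P,K,R,t=cap("wrist","w16.png"); np.savez("pics/w16.npz",im=im,d=d,P=P,K=K,R=R,t=t)
im,d,P2,K2,R2,t2=cap("scene","s16.png"); np.savez("pics/s16.npz",im=im,d=d,P=P2,K=K2,R=R2,t=t2)
for lo,hi,l in [(.087,.098,"foot"),(.13,.145,"block"),(.255,.275,"knob"),(.075,.0835,"cover")]:
    m=np.zeros(P.shape[:2],bool);m[60:256,200:360]=1
    k=m&(P[...,2]>lo)&(P[...,2]<hi);q=P[k]
    if len(q)>20:
        (cx,cy),(a,b),an=cv2.minAreaRect((q[:,:2]*1000).astype(np.float32));print(l,k.sum(),round(cx,1),round(cy,1),round(a,1),round(b,1),round(an,1),np.median(q[:,2]).round(4))
go(.5805,.0347,.3,76)
E
```

```text
time: 30.4
position: [0.5638, -0.0311, 0.3285]
tcp_rot: [[0.244, 0.97, 0.001], [0.97, -0.244, -0.001], [-0.001, 0.001, -1.0]]
ft_force: [-0.9, -0.4, -1.0]
width: 0.0601
foot 2153 567.5 -20.5 149.8 40.1 76.0 0.0935
block 495 565.2 -30.8 23.6 24.7 75.7 0.1393
knob 778 581.1 34.5 20.6 20.7 32.0 0.2635
cover 1534 568.6 -12.6 149.5 56.1 76.1 0.0795
t 30.5 pos [ 0.5632 -0.0312  0.3271] w 0.0599 F [-0.4 -0.2 -0.2] -> [0.0682 0.0007 0.027 ] tw [-0.0013  0.0011 -0.0019]
```

View pics/w16.png

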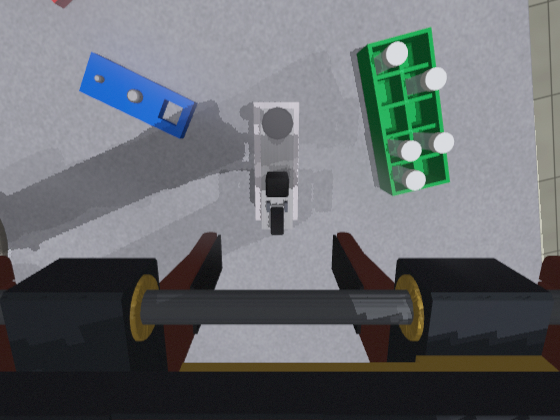

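View pics/s16.png

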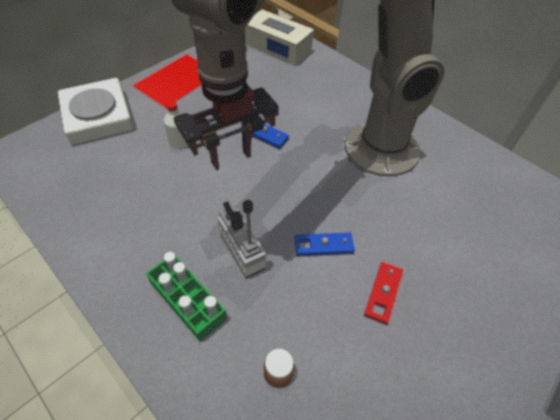

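The gauge stands on the cover: knob at (0.5811,0.0345), against the bottom spot at (0.5805,0.0347), and the foot is flat at 76.0°. Next I press the knob with shut fingers.

```bash
python3 -m jog '{"xyz":[[0.03,0.0,0],[0.06,0.001,0],[0.0685,0.001,0.01],[0.0685,0.001,0.03],[0.0685,0.001,0.04],[0.0685,0.001,0.04],[0.0685,0.001,0.04]],"twist":[[0,0,0],[0,0,0],[0,0,0],[0,0,0],[0,0,0],[0,0,0],[0,0,0]]}' 0.0
python3 - <<'E'
from h import *
go(.581,.0346,.197,76)
E
```

```text
time: 31.38
position: [0.5811, 0.0346, 0.2874]
tcp_rot: [[0.244, 0.97, -0.001], [0.97, -0.244, -0.001], [-0.001, -0.001, -1.0]]
ft_force: [0.3, 0.1, 0.3]
width: 0.0003
t 31.38 pos [0.5811 0.0346 0.2874] w 0.0003 F [0.3 0.1 0.3] -> [0.0001 0.     0.0904] tw [-0.0008  0.001  -0.0024]
```

```bash
python3 -m jog '{"xyz":[[0,0,0.015],[0,0,0.021],[0,0,0.026],[0,0,0.032],[0,0,0.038],[0,0,0.044],[0,0,0.05],[0,0,0.056],[0,0,0.062],[0,0,0.068],[0,0,0.073],[0,0,0.073]],"twist":[[0,0,0],[0,0,0],[0,0,0],[0,0,0],[0,0,0],[0,0,0],[0,0,0],[0,0,0],[0,0,0],[0,0,0],[0,0,0],[0,0,0]]}' 0.0
python3 - <<'E'
from h import *
cap("scene","s17.png");go(.581,.0346,.197,76)
E
```

```text
time: 32.88
position: [0.5808, 0.0348, 0.2137]
tcp_rot: [[0.244, 0.97, -0.002], [0.97, -0.244, -0.0], [-0.001, -0.002, -1.0]]
ft_force: [-0.4, -0.4, -0.2]
width: 0.0004
t 32.92 pos [0.5809 0.035  0.2139] w 0.0009 F [-0.  -0.8  0.4] -> [-0.0004  0.0002  0.0169] tw [-0.0013  0.0002 -0.0021]
```

View pics/s17.png

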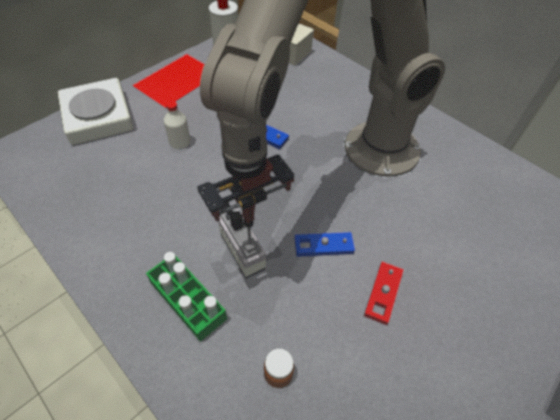

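```bash
python3 -m jog '{"xyz":[[0,0,0.004],[0,0,0.008],[0,0,0.012],[0,0,0.015],[0,0,0.0165]],"twist":[[0,0,0],[0,0,0],[0,0,0],[0,0,0],[0,0,0]]}' 0.0
python3 -m jog '{"xyz":[[0,0,0.001],[0,0,0.002]],"twist":[[0,0,0],[0,0,0]]}' 0.0
```

```text
time: 33.55
position: [0.5812, 0.0353, 0.1974]
tcp_rot: [[0.244, 0.97, -0.001], [0.97, -0.244, 0.0], [0.0, -0.001, -1.0]]
ft_force: [0.2, -0.5, 6.9]
width: 0.0006
time: 33.8
position: [0.5821, 0.0353, 0.1972]
tcp_rot: [[0.244, 0.97, 0.002], [0.97, -0.244, -0.0], [0.0, 0.002, -1.0]]
ft_force: [-2.0, -1.5, 16.2]
width: 0.0007
```

The rod has bottomed: force rises to 16 N with no more travel. I hold briefly, retreat and look.

```bash
python3 -m jog '{"xyz":[[0,0,0.0005],[0,0,0.0005],[0,0,0],[0,0,-0.03],[0,0,-0.08],[-0.03,0,-0.13],[-0.068,0,-0.14],[-0.068,0,-0.14],[-0.068,0,-0.14]],"twist":[[0,0,0],[0,0,0],[0,0,0],[0,0,0],[0,0,0],[0,0,0],[0,0,0],[0,0,0],[0,0,0]]}' 0.0
python3 - <<'E'
from h import *
im,d,P,K,R,t=cap("wrist","w18.png"); np.savez("pics/w18.npz",im=im,d=d,P=P,K=K,R=R,t=t)
im,d,P2,K2,R2,t2=cap("scene","s18.png")
for lo,hi,l in [(.087,.098,"foot"),(.13,.145,"block"),(.185,.21,"knob"),(.075,.0835,"cover"),(.1,.13,"lever")]:
    m=np.zeros(P.shape[:2],bool);m[60:256,200:360]=1
    k=m&(P[...,2]>lo)&(P[...,2]<hi);q=P[k]
    if len(q)>20:
        (cx,cy),(a,b),an=cv2.minAreaRect((q[:,:2]*1000).astype(np.float32));print(l,k.sum(),round(cx,1),round(cy,1),round(a,1),round(b,1),round(an,1),np.median(q[:,2]).round(4))
c=np.array([.5811,.0345]);x=np.array([-.242,-.9703])
m=np.zeros(P.shape[:2],bool);m[60:256,200:360]=1
q=P[m];u=(q[:,:2]-c)@x;v=(q[:,:2]-c)@np.array([.9703,-.242])
for a in range(96,140,4):
    k=(u*1000>a)&(u*1000<a+4)&(abs(v)<.006);print(a,k.sum(),np.nanmedian(q[k,2]).round(4) if k.sum() else None)
cv2.imwrite("pics/w18c.png",cv2.resize(im[60:250,180:380,::-1],None,fx=3,fy=3))
go(*(c+x*.125),.13,76)
E
```

```text
time: 34.92
position: [0.5648, -0.03, 0.3362]
tcp_rot: [[0.244, 0.97, 0.0], [0.97, -0.244, 0.001], [0.001, -0.0, -1.0]]
ft_force: [0.0, 0.6, 0.1]
width: -0.0001
foot 2284 567.7 -20.4 149.1 39.7 76.5 0.0936
block 481 565.7 -31.0 23.3 25.3 75.5 0.1393
knob 440 581.0 34.3 20.5 21.3 31.7 0.1953
cover 1468 568.7 -12.2 148.3 56.0 76.0 0.0796
lever 590 567.2 -22.5 143.0 25.7 76.5 0.1098
96 47 0.0944
100 38 0.1053
104 32 0.1075
108 40 0.1098
112 32 0.1125
116 38 0.1146
120 37 0.1171
124 33 0.1193
128 14 0.1197
132 0 None
136 0 None
t 35.02 pos [ 0.5649 -0.0292  0.3361] w 0.0004 F [-0.7  0.1 -1.1] -> [-0.0594  0.0003  0.2061] tw [-0.0003 -0.0008 -0.0001]
```

View pics/w18.png

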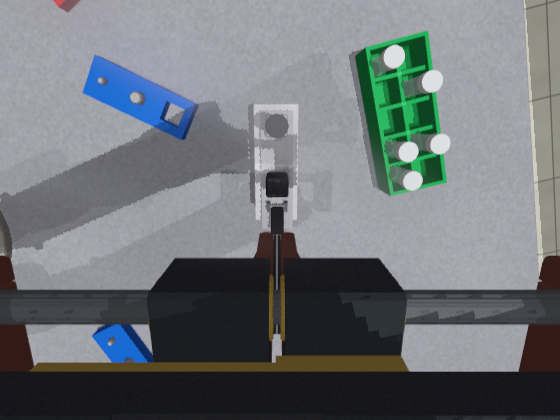

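View pics/s18.png

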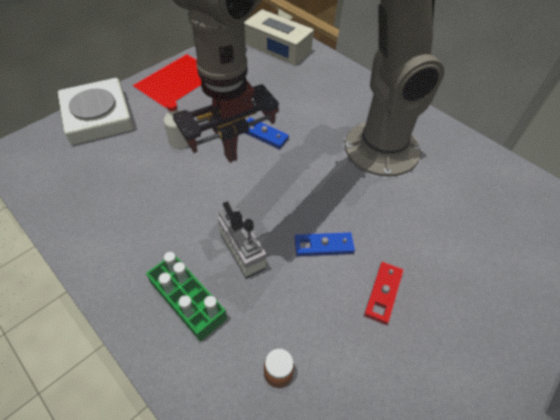

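Knob dropped 68 mm to z 0.195, so the tip is on the bottom. The foot and cover are undisturbed and the lever is still raised, its tip at about 0.121 m. Next I press the lever.

```bash
python3 -m jog '{"xyz":[[-0.03,0,0.02],[-0.056,0,0.06],[-0.056,0,0.12],[-0.056,0,0.17],[-0.056,0,0.2],[-0.056,0,0.2],[-0.056,0,0.2]],"twist":[[0,0,0],[0,0,0],[0,0,0],[0,0,0],[0,0,0],[0,0,0],[0,0,0]]}' 0.0
python3 - <<'E'
from h import *
c=np.array([.5811,.0345]);x=np.array([-.242,-.9703])
go(*(c+x*.122),.106,76)
E
```

```text
time: 35.9
position: [0.5523, -0.0825, 0.1371]
tcp_rot: [[0.241, 0.971, 0.001], [0.971, -0.241, 0.001], [0.002, 0.001, -1.0]]
ft_force: [-0.2, 0.1, 0.7]
width: 0.0002
t 35.9 pos [ 0.5523 -0.0825  0.1371] w 0.0002 F [-0.2  0.1  0.7] -> [-0.0015 -0.0004  0.0311] tw [ 0.0009 -0.0015  0.001 ]
```

```bash
python3 -m jog '{"xyz":[[-0.0015,0,0.012],[-0.0015,0,0.016],[-0.0015,0,0.02],[-0.0015,0,0.023],[-0.0015,0,0.026],[-0.0015,0,0.028],[-0.0015,0,0.028]],"twist":[[0,0,0],[0,0,0],[0,0,0],[0,0,0],[0,0,0],[0,0,0],[0,0,0]]}' 0.0
python3 -m jog '{"xyz":[[0,0,0.0015],[0,0,0.002]],"twist":[[0,0,0],[0,0,0]]}' 0.0
```

```text
time: 36.78
position: [0.5518, -0.0836, 0.1088]
tcp_rot: [[0.241, 0.971, 0.001], [0.971, -0.241, 0.002], [0.002, 0.0, -1.0]]
ft_force: [0.2, -0.4, -0.0]
width: 0.0003
time: 37.02
position: [0.5518, -0.0836, 0.1068]
tcp_rot: [[0.241, 0.971, 0.001], [0.971, -0.241, 0.002], [0.002, 0.0, -1.0]]
ft_force: [-0.1, -0.6, 1.2]
width: 0.0005
```

```bash
python3 -m jog '{"xyz":[[0,0,0.001],[0,0,0.0015]],"twist":[[0,0,0],[0,0,0]]}' 0.0
python3 -m jog '{"xyz":[[0,0,0.001],[0,0,0.0015]],"twist":[[0,0,0],[0,0,0]]}' 0.0
```

```text
time: 37.28
position: [0.5518, -0.0839, 0.1053]
tcp_rot: [[0.241, 0.971, 0.001], [0.971, -0.241, 0.001], [0.002, 0.0, -1.0]]
ft_force: [-1.7, -1.5, 6.9]
width: 0.0007
time: 37.52
position: [0.552, -0.0839, 0.1051]
tcp_rot: [[0.241, 0.97, 0.001], [0.97, -0.241, 0.001], [0.001, 0.001, -1.0]]
ft_force: [-5.0, -1.7, 15.9]
width: 0.0007
```

End stop reached (z 0.105, force rising). I retreat and check.

```bash
python3 -m jog '{"xyz":[[0,0,0],[0,0,-0.02],[0,0,-0.07],[0,0,-0.13],[0,0,-0.19],[0.056,0,-0.23],[0.056,0,-0.23],[0.056,0,-0.23],[0.056,0,-0.23]],"twist":[[0,0,0],[0,0,0],[0,0,0],[0,0,0],[0,0,0],[0,0,0],[0,0,0],[0,0,0],[0,0,0]]}' 0.03
python3 - <<'E'
from h import *
im,d,P,K,R,t=cap("wrist","w19.png")
f=np.load("pics/w18.npz")
for lo,hi,l in [(.087,.098,"foot"),(.13,.145,"block"),(.185,.21,"knob"),(.075,.0835,"cover")]:
    m=np.zeros(P.shape[:2],bool);m[60:256,200:360]=1
    k=m&(P[...,2]>lo)&(P[...,2]<hi);q=P[k]
    (cx,cy),(a,b),an=cv2.minAreaRect((q[:,:2]*1000).astype(np.float32));print(l,k.sum(),round(cx,1),round(cy,1),round(a,1),round(b,1),round(an,1),np.median(q[:,2]).round(4))
c=np.array([.5811,.0345]);x=np.array([-.242,-.9703])
q=P[m];u=(q[:,:2]-c)@x;v=(q[:,:2]-c)@np.array([.9703,-.242])
for a in range(96,140,4):
    k=(u*1000>a)&(u*1000<a+4)&(abs(v)<.006);print(a,k.sum(),np.nanmedian(q[k,2]).round(4) if k.sum() else None)
im,d,P2,K2,R2,t2=cap("scene","s19.png")
cv2.imwrite("pics/s19c.png",cv2.resize(im[180:300,180:300,::-1],None,fx=4.5,fy=4.5,interpolation=cv2.INTER_CUBIC))
for e in ["xyz"]: pass
go(.5,0,.3,76)
# flatness of the foot
k=m&(P[...,2]>.087)&(P[...,2]<.098);q=P[k];A=np.c_[q[:,:2],np.ones(len(q))];print("tilt",np.linalg.lstsq(A,q[:,2],rcond=None)[0][:2])
E
```

```text
time: 38.65
position: [0.5644, -0.0311, 0.3334]
tcp_rot: [[0.243, 0.97, -0.002], [0.97, -0.243, 0.0], [-0.0, -0.002, -1.0]]
ft_force: [0.8, -0.2, -0.7]
width: 0.0299
foot 2327 567.7 -20.8 149.1 40.1 76.4 0.0936
block 476 565.1 -30.6 22.8 25.1 76.3 0.1393
knob 450 580.8 34.5 20.3 20.9 76.5 0.1954
cover 1542 568.7 -12.1 149.7 56.1 76.1 0.0795
96 43 0.0944
100 32 0.1037
104 32 0.1035
108 24 0.1036
112 23 0.1033
116 31 0.1031
120 29 0.1037
124 25 0.1034
128 27 0.1035
132 21 0.1027
136 0 None
t 38.75 pos [ 0.5646 -0.0311  0.3337] w 0.0303 F [-0.7  1.2  0.2] -> [ 0.0145 -0.0701  0.0338] tw [-0.0016 -0.0001 -0.0009]
tilt [6.10877993e-05 2.29685466e-03]
```

View pics/s19c.png

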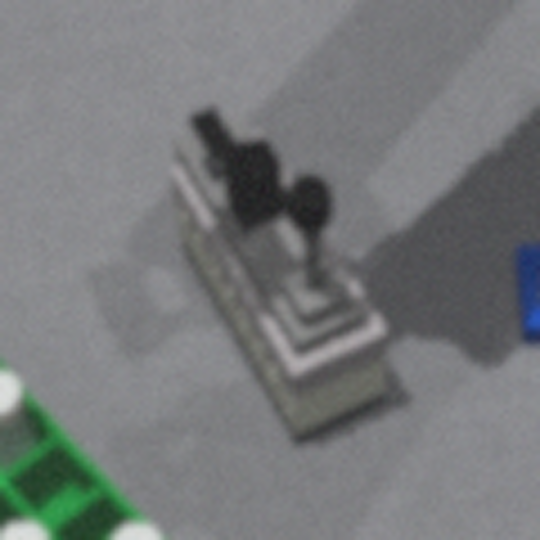

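View pics/s19.png

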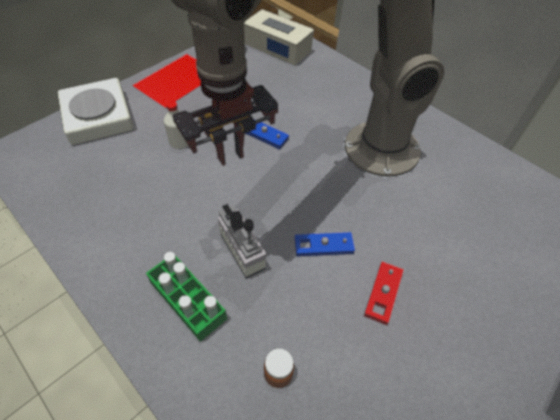

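The lever is level (0.1035 m all along), the gauge is flat, the knob is still down and nothing white is left loose on the bench. Handing in.

```bash
python3 -c "
from plant import r
print(r.job_done())"
```

```text
the job is handed in; nothing more can be done
None
```

I stacked both white spacers present and then the cover on the base, with the windows lined up, and stood the depth gauge on the cover. I then lowered the probe until it bottomed and pressed the lock lever to its end stop. The job was handed in at about 39 s; no verdict was reported.

What the last checks showed:
- **Stack:** the cover top was at about 81 mm, which is right for two spacers plus the cover. Its centre was about 1–1.5 mm from the base centre as I measured it earlier. The bright disc showed through the window before the gauge went on.
- **Gauge:** the foot was flat, with a tilt of about 0.002 rad. The knob was within about 1 mm of the bottom spot and 68 mm lower than when raised, which matches the probe on the bottom.
- **Lock:** the lever was level along its whole length.
- **Bystanders:** the tube rack and jar look unmoved in the final picture. The bottle was partly hidden behind the gripper there, but I never touched it. The blue and red look-alikes were left alone.

No check failed or disagreed. Raw depth readings ran about 1.4 mm low throughout, so I corrected the cover height for that. The probe tip itself can't be seen inside the chamber, so its contact is inferred from the knob travel and from the force rising to 16 N with no further movement.

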